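Re-rack the dried stained-glass lanterns in class order

ROBOT

A 7-joint arm with a two-finger parallel gripper is mounted at the origin on the work surface. World frame = base frame: x ahead of the robot, y to its left, z up, the work surface at z = 0. Lengths are in m, angles in rad, forces in N, time in s.
With the tool pointing down it reaches from about 0.425 to 0.875 m from the base axis. Payload 4.7 kg.
Tool frame: the origin (TCP) lies midway between the tips of the shut fingers; the grasp point (between the pads) lies 19 mm behind it; y points along the fingers, z is the direction in which the jaws open and shut, and the axes are right-handed (so a half turn about y gives the same grasp; the last joint's range is limited). The gripper opens to 87 mm and grips with 3 to 60 N. Pads are 19 mm wide; open, the fingers measure 117 mm over their backs; the gripper's body (75 mm by 190 mm) begins 51 mm behind the grasp point.
Start: joints at [-1.176, 0.321, -0.07, 1.45, 0.023, 1.371, -0.057], TCP at [0.242, 0.603, 0.198] pointing down, gripper open.
Joint ranges: [-2.86, 2.86], [-0.3, 2.09], [-1.38, 1.24], [0.06, 2.45], [-1.56, 4.7], [0.09, 2.05], [-2.69, 2.69]. Speed limits (rad/s): [2.57, 2.57, 3.14, 3.14, 3.14, 3.14, 3.14].

INTERFACE

Orientations are given as a rotation vector (axis times angle).
In Python, from bench import ctrl gives the robot as it stands.
- The arm moves only by the tool play_rows, never from a script. Its arguments are lists of equal length, an entry for each row: "translation": the shift along the tool's x, y, z in mm, a list of three; "turn": the turn, a rotation vector about the tool's x, y, z in rad, a list of three; "fingers": the opening, from -1 (shut) to 1 (fully open), so that 0 is half open. In form: {"translation": [[dx, dy, dz], ...], "turn": [[wx, wy, wz], ...], "fingers": [fingers, ...]}. A call has exactly 10 rows; each row shifts and turns the commanded pose from where the row before left it, along the tool's axes as they then stand; what a row does not reach is not made up. A row lasts 1/12 s, in which the tool goes at most 41.7 mm and 7.16 degrees, less where a joint would pass 70% of its speed; a pose out of reach is approached as far as the arm can. A call with a gripper value outside its range is refused whole. The fingers move at their own pace and stop on an object; "grip_force" is the grip in N (left out, the last holds). Time passes only in rows, so rows that do not move let the fingers close, or fill a call up. It gives the time, the measured TCP pose, the force and the opening at its end, in the units of the state.
- ctrl.get_state(): the state, without advancing time (a new reading comes with each control period).
- ctrl.get_image(name): name is "side" or "top" or "wrist"; returns the picture (384x512x3 uint8, blue, green, red); there is no depth.
- ctrl.camera_info(name): a dict with "camera_matrix" (3x3 intrinsics, pixels), "R" (3x3) and "t" (3): a world point X has camera coordinates R X + t. Camera axes: x right, y down, z forward; pixel columns grow to the right and rows downward; lengths in m; the calibration is good to about 2 mm. The wrist camera is an equidistant fisheye: a pixel r from the principal point sees the ray r / f radians off the axis. A picture is of the moment at which its call begins: read the wrist's pose just before it. camera_info takes no time and is no camera call; for the wrist camera it gives the pose at the moment of the call.
- ctrl.close_job(): hands the job in, once; it reports no verdict.
The state is a dict: "time": time; "joint_positions": joint angles; "qd": joint speeds; "joint_torque": joint torques, N m; "position": TCP position; "tool_rot": TCP orientation; "ft_force": force on the tool from outside, world axes, zero at the start; "torque": the same for the moment, N m; "grip_width": opening from 0.0 (shut) to 1.0 (fully open).
Only numpy, scipy, OpenCV 4.12 (cv2) and the standard library are available. Lean on these libraries where they do the work, as an engineer would, in place of code of your own. Each camera call takes 0.05 s, during which the arm holds its last target.

TASK

The four little stained-glass lanterns have dried on the tiled drying rack: move them into the wooden carrying rack, one upright in each bay, in the same left-to-right order as they stand now, so that they still match the class list. They are glass, so set each one down on the bay floor instead of dropping it, and leave the small flux jar between the racks where it stands.

Things in the scene. Friction and masses are not known exactly. Their poses are not given: they have to be found in the camera images.
- square_lantern: Lantern of leaded blue and pale glass panes, open at the top, square seen from above: 46 x 46 mm, 82 mm high, about 190 g. Origin: centre of underside; z up, x points away from the robot to within 0.45 rad at the start. Its faces are square to x and y; grip it across two parallel faces (46 mm) near the top.
- hex_lantern: Lantern of the same leaded glass, open at the top, hexagonal: 48 mm across flats, 56 mm across corners, 96 mm high, about 210 g. Origin: centre of underside; z up, x points away from the robot to within 0.45 rad at the start. Two flats face along x (48 mm apart), two corners along y; grip it along x near the top.
- oblong_lantern: Lantern of the same leaded glass, open at the top, oblong: 36 mm along its x, 54 mm along its y, 76 mm high, about 170 g. Origin: centre of underside; z up, x points away from the robot to within 0.45 rad at the start. Grip it along x (36 mm) near the top.
- roofed_lantern: Lantern of the same leaded glass, 48 x 48 mm, closed by a pitched roof with a round brass knob. Walls to 64 mm, roof from 64 to 85 mm, knob 20 mm in diameter from 87 to 109 mm above the underside; about 230 g. Origin: centre of underside; z up, x points away from the robot to within 0.45 rad at the start. Faces square to x and y; lift it by the knob.
- tile_square: White tile 74 x 74 x 8 mm, fixed in the drying rack, under the square lantern at the start (centres within 8 mm); it still marks that lantern's place later. Four alike, in a row along their y axis (+y to the robot's left), 80 mm apart, row turned up to 0.2 rad. Origin: centre of underside, 16 mm above the table; top at 24 mm; rack rim at 22 mm.
- tile_hex: White tile 74 x 74 x 8 mm, fixed in the drying rack, under the hex lantern at the start (centres within 8 mm); it still marks that lantern's place later. Four alike, in a row along their y axis (+y to the robot's left), 80 mm apart, row turned up to 0.2 rad. Origin: centre of underside, 16 mm above the table; top at 24 mm; rack rim at 22 mm.
- tile_oblong: White tile 74 x 74 x 8 mm, fixed in the drying rack, under the oblong lantern at the start (centres within 8 mm); it still marks that lantern's place later. Four alike, in a row along their y axis (+y to the robot's left), 80 mm apart, row turned up to 0.2 rad. Origin: centre of underside, 16 mm above the table; top at 24 mm; rack rim at 22 mm.
- tile_roofed: White tile 74 x 74 x 8 mm, fixed in the drying rack, under the roofed lantern at the start (centres within 8 mm); it still marks that lantern's place later. Four alike, in a row along their y axis (+y to the robot's left), 80 mm apart, row turned up to 0.2 rad. Origin: centre of underside, 16 mm above the table; top at 24 mm; rack rim at 22 mm.
- carrying_rack: Empty wooden rack, fixed, 98 x 332 mm, left or right of the drying rack, turned up to 0.2 rad. Origin: centre of underside, on the table. Four bays in a row along its y axis (+y to the robot's left), centres at y = 120, 40, -40, -120 mm, each 84 (x) by 72 (y) mm clear, floor 8 mm up. Tops above the table: long sides 28, dividers 24, ends 46 mm.
- flux_jar: Small white jar with a brass lid, 42 mm in diameter, 52 mm high, standing loose between the inner ends of the two racks. Origin: centre of its underside. To be left where it is.
Not all that is in view belongs to the job. What is shaped like the hex_lantern but red is not meant. Leave any green look-alike of the roofed_lantern alone.

How it is judged:
At the end, for the whole second after the job is handed in: Each lantern stands released, still and upright (0.08 rad) on the floor (8 +/- 4 mm) of its own bay, within 24 mm of the bay centre along the rack and 28 mm across; order left to right as on the tiles; jar upright, moved under 20 mm ((y of square_lantern in the frame of carrying_rack between 0.096 and 0.144 m or y of square_lantern in the frame of carrying_rack between 0.016 and 0.064 m or y of square_lantern in the frame of carrying_rack between -0.064 and -0.016 m or y of square_lantern in the frame of carrying_rack between -0.144 and -0.096 m) and x of square_lantern in the frame of carrying_rack between -0.028 and 0.028 m and z of square_lantern in the frame of carrying_rack between 0.004 and 0.012 m and angle between each of square_lantern, hex_lantern, oblong_lantern, roofed_lantern's own z axis and vertical below 0.08 rad and linear speed of each of square_lantern, hex_lantern, oblong_lantern, roofed_lantern below 0.02 m/s and angular speed of each of square_lantern, hex_lantern, oblong_lantern, roofed_lantern below 0.2 rad/s and (y of hex_lantern in the frame of carrying_rack between 0.096 and 0.144 m or y of hex_lantern in the frame of carrying_rack between 0.016 and 0.064 m or y of hex_lantern in the frame of carrying_rack between -0.064 and -0.016 m or y of hex_lantern in the frame of carrying_rack between -0.144 and -0.096 m) and x of hex_lantern in the frame of carrying_rack between -0.028 and 0.028 m and z of hex_lantern in the frame of carrying_rack between 0.004 and 0.012 m and (y of oblong_lantern in the frame of carrying_rack between 0.096 and 0.144 m or y of oblong_lantern in the frame of carrying_rack between 0.016 and 0.064 m or y of oblong_lantern in the frame of carrying_rack between -0.064 and -0.016 m or y of oblong_lantern in the frame of carrying_rack between -0.144 and -0.096 m) and x of oblong_lantern in the frame of carrying_rack between -0.028 and 0.028 m and z of oblong_lantern in the frame of carrying_rack between 0.004 and 0.012 m and (y of roofed_lantern in the frame of carrying_rack between 0.096 and 0.144 m or y of roofed_lantern in the frame of carrying_rack between 0.016 and 0.064 m or y of roofed_lantern in the frame of carrying_rack between -0.064 and -0.016 m or y of roofed_lantern in the frame of carrying_rack between -0.144 and -0.096 m) and x of roofed_lantern in the frame of carrying_rack between -0.028 and 0.028 m and z of roofed_lantern in the frame of carrying_rack between 0.004 and 0.012 m and ((y of tile_square in the frame of tile_hex above 0.04 m and y of square_lantern in the frame of carrying_rack above 0.08 m and y of hex_lantern in the frame of carrying_rack below 0.08 m) or (y of tile_square in the frame of tile_hex above 0.04 m and y of square_lantern in the frame of carrying_rack above 0 m and y of hex_lantern in the frame of carrying_rack below 0 m) or (y of tile_square in the frame of tile_hex above 0.04 m and y of square_lantern in the frame of carrying_rack above -0.08 m and y of hex_lantern in the frame of carrying_rack below -0.08 m) or (y of tile_hex in the frame of tile_square above 0.04 m and y of hex_lantern in the frame of carrying_rack above 0.08 m and y of square_lantern in the frame of carrying_rack below 0.08 m) or (y of tile_hex in the frame of tile_square above 0.04 m and y of hex_lantern in the frame of carrying_rack above 0 m and y of square_lantern in the frame of carrying_rack below 0 m) or (y of tile_hex in the frame of tile_square above 0.04 m and y of hex_lantern in the frame of carrying_rack above -0.08 m and y of square_lantern in the frame of carrying_rack below -0.08 m)) and ((y of tile_square in the frame of tile_oblong above 0.04 m and y of square_lantern in the frame of carrying_rack above 0.08 m and y of oblong_lantern in the frame of carrying_rack below 0.08 m) or (y of tile_square in the frame of tile_oblong above 0.04 m and y of square_lantern in the frame of carrying_rack above 0 m and y of oblong_lantern in the frame of carrying_rack below 0 m) or (y of tile_square in the frame of tile_oblong above 0.04 m and y of square_lantern in the frame of carrying_rack above -0.08 m and y of oblong_lantern in the frame of carrying_rack below -0.08 m) or (y of tile_oblong in the frame of tile_square above 0.04 m and y of oblong_lantern in the frame of carrying_rack above 0.08 m and y of square_lantern in the frame of carrying_rack below 0.08 m) or (y of tile_oblong in the frame of tile_square above 0.04 m and y of oblong_lantern in the frame of carrying_rack above 0 m and y of square_lantern in the frame of carrying_rack below 0 m) or (y of tile_oblong in the frame of tile_square above 0.04 m and y of oblong_lantern in the frame of carrying_rack above -0.08 m and y of square_lantern in the frame of carrying_rack below -0.08 m)) and ((y of tile_square in the frame of tile_roofed above 0.04 m and y of square_lantern in the frame of carrying_rack above 0.08 m and y of roofed_lantern in the frame of carrying_rack below 0.08 m) or (y of tile_square in the frame of tile_roofed above 0.04 m and y of square_lantern in the frame of carrying_rack above 0 m and y of roofed_lantern in the frame of carrying_rack below 0 m) or (y of tile_square in the frame of tile_roofed above 0.04 m and y of square_lantern in the frame of carrying_rack above -0.08 m and y of roofed_lantern in the frame of carrying_rack below -0.08 m) or (y of tile_roofed in the frame of tile_square above 0.04 m and y of roofed_lantern in the frame of carrying_rack above 0.08 m and y of square_lantern in the frame of carrying_rack below 0.08 m) or (y of tile_roofed in the frame of tile_square above 0.04 m and y of roofed_lantern in the frame of carrying_rack above 0 m and y of square_lantern in the frame of carrying_rack below 0 m) or (y of tile_roofed in the frame of tile_square above 0.04 m and y of roofed_lantern in the frame of carrying_rack above -0.08 m and y of square_lantern in the frame of carrying_rack below -0.08 m)) and ((y of tile_hex in the frame of tile_oblong above 0.04 m and y of hex_lantern in the frame of carrying_rack above 0.08 m and y of oblong_lantern in the frame of carrying_rack below 0.08 m) or (y of tile_hex in the frame of tile_oblong above 0.04 m and y of hex_lantern in the frame of carrying_rack above 0 m and y of oblong_lantern in the frame of carrying_rack below 0 m) or (y of tile_hex in the frame of tile_oblong above 0.04 m and y of hex_lantern in the frame of carrying_rack above -0.08 m and y of oblong_lantern in the frame of carrying_rack below -0.08 m) or (y of tile_oblong in the frame of tile_hex above 0.04 m and y of oblong_lantern in the frame of carrying_rack above 0.08 m and y of hex_lantern in the frame of carrying_rack below 0.08 m) or (y of tile_oblong in the frame of tile_hex above 0.04 m and y of oblong_lantern in the frame of carrying_rack above 0 m and y of hex_lantern in the frame of carrying_rack below 0 m) or (y of tile_oblong in the frame of tile_hex above 0.04 m and y of oblong_lantern in the frame of carrying_rack above -0.08 m and y of hex_lantern in the frame of carrying_rack below -0.08 m)) and ((y of tile_hex in the frame of tile_roofed above 0.04 m and y of hex_lantern in the frame of carrying_rack above 0.08 m and y of roofed_lantern in the frame of carrying_rack below 0.08 m) or (y of tile_hex in the frame of tile_roofed above 0.04 m and y of hex_lantern in the frame of carrying_rack above 0 m and y of roofed_lantern in the frame of carrying_rack below 0 m) or (y of tile_hex in the frame of tile_roofed above 0.04 m and y of hex_lantern in the frame of carrying_rack above -0.08 m and y of roofed_lantern in the frame of carrying_rack below -0.08 m) or (y of tile_roofed in the frame of tile_hex above 0.04 m and y of roofed_lantern in the frame of carrying_rack above 0.08 m and y of hex_lantern in the frame of carrying_rack below 0.08 m) or (y of tile_roofed in the frame of tile_hex above 0.04 m and y of roofed_lantern in the frame of carrying_rack above 0 m and y of hex_lantern in the frame of carrying_rack below 0 m) or (y of tile_roofed in the frame of tile_hex above 0.04 m and y of roofed_lantern in the frame of carrying_rack above -0.08 m and y of hex_lantern in the frame of carrying_rack below -0.08 m)) and ((y of tile_oblong in the frame of tile_roofed above 0.04 m and y of oblong_lantern in the frame of carrying_rack above 0.08 m and y of roofed_lantern in the frame of carrying_rack below 0.08 m) or (y of tile_oblong in the frame of tile_roofed above 0.04 m and y of oblong_lantern in the frame of carrying_rack above 0 m and y of roofed_lantern in the frame of carrying_rack below 0 m) or (y of tile_oblong in the frame of tile_roofed above 0.04 m and y of oblong_lantern in the frame of carrying_rack above -0.08 m and y of roofed_lantern in the frame of carrying_rack below -0.08 m) or (y of tile_roofed in the frame of tile_oblong above 0.04 m and y of roofed_lantern in the frame of carrying_rack above 0.08 m and y of oblong_lantern in the frame of carrying_rack below 0.08 m) or (y of tile_roofed in the frame of tile_oblong above 0.04 m and y of roofed_lantern in the frame of carrying_rack above 0 m and y of oblong_lantern in the frame of carrying_rack below 0 m) or (y of tile_roofed in the frame of tile_oblong above 0.04 m and y of roofed_lantern in the frame of carrying_rack above -0.08 m and y of oblong_lantern in the frame of carrying_rack below -0.08 m)) and distance of flux_jar from where it was at the start of the episode below 0.02 m and angle between flux_jar's own z axis and vertical below 0.15 rad); the robot touches nothing.
It fails at once if a lantern is dropped (falls free from more than about 18 mm) ((linear speed of square_lantern above 0.6 m/s and contact force between the fingers and square_lantern below 0.02 N) or (linear speed of hex_lantern above 0.6 m/s and contact force between the fingers and hex_lantern below 0.02 N) or (linear speed of oblong_lantern above 0.6 m/s and contact force between the fingers and oblong_lantern below 0.02 N) or (linear speed of roofed_lantern above 0.6 m/s and contact force between the fingers and roofed_lantern below 0.02 N)).
It fails at once if a lantern is tipped over (angle between any of square_lantern, hex_lantern, oblong_lantern, roofed_lantern's own z axis and vertical above 0.6 rad).
It fails at once if the flux jar is pushed away or knocked over (distance of flux_jar from where it was at the start of the episode above 0.02 m or angle between flux_jar's own z axis and vertical above 0.4 rad).
It also fails if it takes over 125 s, if anything falls off the work surface, if the arm or the gripper's body presses on something with over 40 N, if the wrist force passes 120 N, or if a joint passes its speed limit or range.

## Working session

There is one attempt and no reset: what is moved stays moved. The work goes in short steps, Python scripts to look and compute and a tool call to move; the robot and the scene stay as the last step left them, time stands still between calls to the robot, and variables do not carry over. Pictures are saved under pics/ and viewed, and the job is handed in when it is done.

Besides the shell and the picture viewer there is one more tool, called after ">>>" as name(argument=value, ...) on one line, values as JSON. play_rows: Moves the arm, as the interface text tells. Its arguments: {"type":"object","properties":{"translation":{"type":"array"},"turn":{"type":"array"},"fingers":{"type":"array"},"grip_force":{"type":"number"}},"required":["translation","turn","fingers"]}

```bash
mkdir -p pics; ls
python3 - <<'E'
from bench import ctrl
import cv2,numpy as np
s=ctrl.get_state();print({k:np.round(v,3) for k,v in s.items()})
for n in ["top","side","wrist"]:
    c=ctrl.camera_info(n);print(n,{k:np.round(v,4).tolist() if not isinstance(v,str) else v for k,v in c.items()})
    cv2.imwrite(f"pics/{n}0.png",ctrl.get_image(n))
E
```

```text
pics
{'time': np.float64(0.0), 'joint_positions': array([-1.176,  0.322, -0.07 ,  1.452,  0.023,  1.371, -0.057]), 'qd': array([-0.001, -0.002,  0.001,  0.   ,  0.001,  0.001,  0.   ]), 'joint_torque': array([ 0.0000e+00, -4.9129e+01, -4.0300e-01, -3.1252e+01, -6.4000e-02,
        4.4000e-02,  0.0000e+00]), 'position': array([0.241, 0.603, 0.197]), 'tool_rot': array([-1.552,  0.299, -0.299]), 'ft_force': array([-0.396,  0.497, -0.473]), 'torque': array([ 0.003, -0.054, -0.008]), 'grip_width': np.float64(0.995)}
top {'camera_matrix': [[379.2077, 0.0, 260.6274], [0.0, 379.2077, 195.7477], [0.0, 0.0, 1.0]], 'R': [[-0.0262, -0.9997, -0.0023], [-0.983, 0.0261, -0.1816], [0.1816, -0.0025, -0.9834]], 't': [0.0309, 0.5487, 0.82]}
side {'camera_matrix': [[381.756, 0.0, 260.4553], [0.0, 381.756, 193.1105], [0.0, 0.0, 1.0]], 'R': [[0.8188, -0.5738, 0.0202], [-0.2645, -0.4082, -0.8737], [0.5096, 0.71, -0.486]], 't': [-0.4175, 0.193, 0.6693]}
wrist {'camera_matrix': [[297.3186, 0.0, 255.8282], [0.0, 297.3186, 191.472], [0.0, 0.0, 1.0]], 'R': [[0.3728, 0.9279, -0.0007], [0.8912, -0.3578, 0.2786], [0.2583, -0.1045, -0.9604]], 't': [-0.6497, -0.0326, 0.3901]}
```

View pics/top0.png

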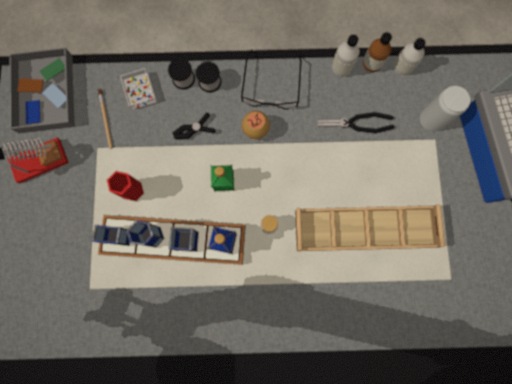

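View pics/side0.png

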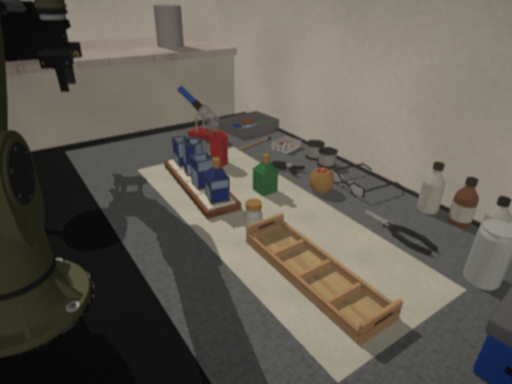

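View pics/wrist0.png

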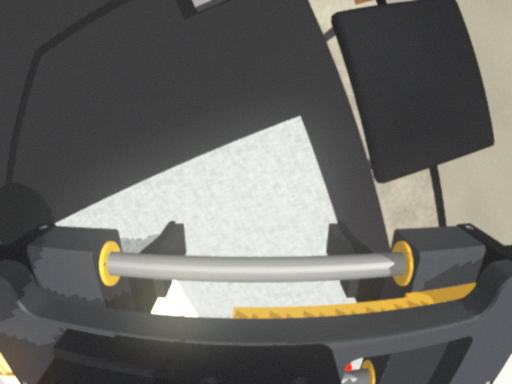

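Run:
```python
import cv2
t=cv2.imread("pics/top0.png")
cv2.imwrite("pics/topL.png",cv2.resize(t[150:275,85:285],None,fx=4,fy=4,interpolation=cv2.INTER_CUBIC))
cv2.imwrite("pics/topR.png",cv2.resize(t[190:265,285:455],None,fx=4.5,fy=4.5,interpolation=cv2.INTER_CUBIC))
s=cv2.imread("pics/side0.png")
cv2.imwrite("pics/sideL.png",cv2.resize(s[115:235,150:300],None,fx=5,fy=5,interpolation=cv2.INTER_CUBIC))
```

```text
(no output)
```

View pics/topL.png

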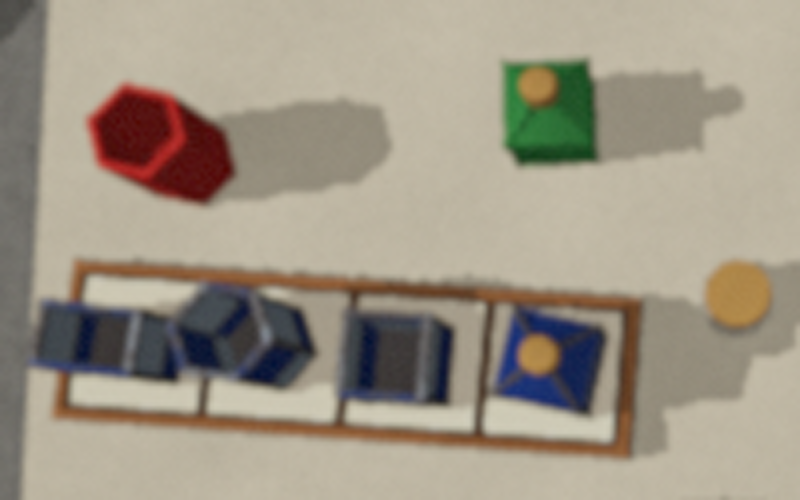

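View pics/topR.png

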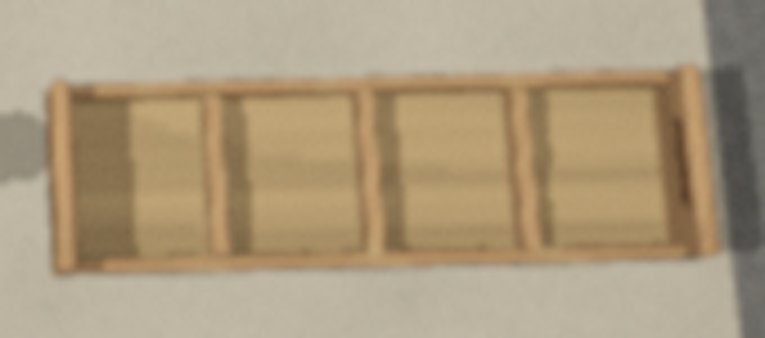

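View pics/sideL.png

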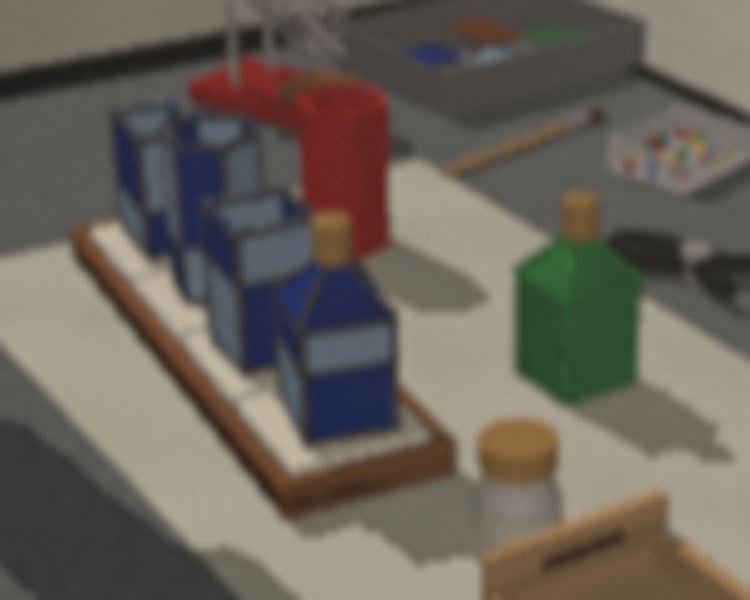

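```bash
cat > h.py <<'E'
import cv2,numpy as np
from bench import ctrl
from scipy.spatial.transform import Rotation as Rot
def proj(n,P,c=None):
    c=c or ctrl.camera_info(n);K=np.array(c["camera_matrix"]);X=np.asarray(P,float)@np.array(c["R"]).T+np.array(c["t"])
    if n=="wrist":
        r=np.hypot(X[:,0],X[:,1])+1e-12;th=np.arctan2(r,X[:,2]);d=(th/r)[:,None]*X[:,:2]
    else: d=X[:,:2]/X[:,2:]
    return d*[K[0,0],K[1,1]]+K[:2,2]
def unproj(n,uv,z,c=None):
    c=c or ctrl.camera_info(n);K=np.array(c["camera_matrix"]);R=np.array(c["R"]);t=np.array(c["t"])
    d=(np.atleast_2d(uv)-K[:2,2])/[K[0,0],K[1,1]]
    if n=="wrist":
        th=np.hypot(d[:,0],d[:,1])+1e-12;v=np.c_[d*(np.sin(th)/th)[:,None],np.cos(th)]
    else: v=np.c_[d,np.ones(len(d))]
    C=-R.T@t;w=v@R
    return C+w*((z-C[2])/w[:,2])[:,None]
def pose(x,y,yaw,P):
    c,s=np.cos(yaw),np.sin(yaw);P=np.asarray(P,float);return np.c_[x+c*P[:,0]-s*P[:,1],y+s*P[:,0]+c*P[:,1],P[:,2]]
E
python3 - <<'E'
from h import *
print(Rot.from_rotvec(ctrl.get_state()["tool_rot"]).as_matrix().round(3))
def full(p,s,o): return (np.array(p,float)+.5)/s-.5+o
oL=np.array([85,150]);oR=np.array([285,190])
# drying rack outer corners z=.022 (TL,TR,BR,BL)
r=unproj("top",full([[78,262],[640,300],[632,457],[55,417]],4,oL),.022)
print("dry",r.round(4).tolist(),r.mean(0))
e=r[0]-r[1]+r[3]-r[2];print("yaw",np.arctan2(-e[0],e[1]))
r=unproj("top",full([[48,84],[697,68],[715,254],[57,272]],4.5,oR),.046)
print("carry",r.round(4).tolist(),r.mean(0))
e=r[0]-r[1]+r[3]-r[2];print("yaw",np.arctan2(-e[0],e[1]))
def rep(n,px,z):
    r=unproj("top",full(px,4,oL),z);print(n,r.round(4).tolist(),r.mean(0))
rep("jar",[[738,293]],.052)
rep("knob",[[538,354]],.133)
rep("sq",[[343,314],[432,314],[432,400],[342,400]],.106)
rep("hex",[[168,325],[203,290],[250,288],[277,325],[240,372],[190,372]],.120)
rep("obl",[[42,302],[135,312],[128,377],[36,368]],.100)
E
```

```text
[[ 0.928 -0.     0.372]
 [-0.372 -0.001  0.928]
 [ 0.    -1.    -0.001]]
dry [[0.518, 0.3853, 0.022], [0.4869, 0.0555, 0.022], [0.3967, 0.0618, 0.022], [0.4281, 0.3942, 0.022]] [0.45740945 0.22418083 0.022     ]
yaw -0.0941720811182402
carry [[0.5188, -0.0623, 0.046], [0.5182, -0.3933, 0.046], [0.4241, -0.3917, 0.046], [0.4239, -0.0627, 0.046]] [ 0.47125526 -0.22748769  0.046     ]
yaw -0.00039794996393972273
jar [[0.4861, -0.0012, 0.052]] [ 0.48612882 -0.0011915   0.052     ]
knob [[0.4487, 0.1032, 0.133]] [0.44873543 0.1031674  0.133     ]
sq [[0.4745, 0.209, 0.106], [0.4733, 0.162, 0.106], [0.4282, 0.1617, 0.106], [0.4295, 0.2088, 0.106]] [0.45137343 0.18535925 0.106     ]
hex [[0.4697, 0.2963, 0.12], [0.4875, 0.2788, 0.12], [0.4879, 0.2543, 0.12], [0.4682, 0.2398, 0.12], [0.4445, 0.2583, 0.12], [0.4452, 0.2841, 0.12]] [0.46717997 0.26860434 0.12      ]
obl [[0.4858, 0.3711, 0.1], [0.4791, 0.3213, 0.1], [0.4448, 0.3235, 0.1], [0.4508, 0.3724, 0.1]] [0.46512741 0.34706825 0.1       ]
```

```bash
cat > ov.py <<'E'
from h import *
def box(a,b,z): return [[a/2,b/2,z],[-a/2,b/2,z],[-a/2,-b/2,z],[a/2,-b/2,z]]
hx=lambda z:[[.028*np.sin(k*np.pi/3),.028*np.cos(k*np.pi/3),z] for k in range(6)]
def loops(est,name,b):
    x,y,w=est
    L={"sq":[box(.046,.046,b),box(.046,.046,b+.082)],"obl":[box(.036,.054,b),box(.036,.054,b+.076)],"hex":[hx(b),hx(b+.096)],
     "roof":[box(.048,.048,b),box(.048,.048,b+.064),[[.01*np.cos(a),.01*np.sin(a),b+.109] for a in np.linspace(0,6.28,12)]],
     "dry":[box(.094,.332,.022)]+[box(.074,.074,.024) for _ in range(4)],"carry":[box(.098,.332,.046),box(.098,.332,0)]+[box(.084,.072,.024) for _ in range(4)]}[name]
    if name in("dry","carry"):
        for k in range(4): L[-4+k]=[[p[0],p[1]+.12-.08*k,p[2]] for p in L[-4+k]]
    return [pose(x,y,w,l) for l in L]
def draw(im,cam,est,s,off,bs={},c=None):
    h,w=im.shape[:2]
    for n,e in est.items():
        for l in loops(e,n,bs.get(n,.024)):
            p=(proj(cam,l,c)-off+.5)*s-.5
            cv2.polylines(im,[np.round(p*8).astype(int)],True,(0,255,0) if n!='hex' else (0,255,255),1,cv2.LINE_AA,3)
E
cat > a.py <<'E'
from ov import *
est=dict(obl=(.465,.347,-.13),hex=(.467,.2683,-.25),sq=(.4515,.1853,-.02),roof=(.4487,.1032,-.2),dry=(.4574,.2242,-.094),carry=(.4712,-.2275,-.0004))
t=cv2.imread("pics/top0.png");sd=cv2.imread("pics/side0.png")
for f,im,cam,(x0,x1,y0,y1),s in [("o1",t,"top",(85,285,205,275),4),("o2",t,"top",(285,455,190,265),4.5),("o3",sd,"side",(150,300,115,235),5),("o4",sd,"side",(240,410,205,345),4)]:
    c=cv2.resize(im[y0:y1,x0:x1],None,fx=s,fy=s,interpolation=cv2.INTER_CUBIC)
    draw(c,cam,est,s,np.array([x0,y0]));cv2.imwrite(f"pics/{f}.png",c)
a=[cv2.imread(f"pics/o{i}.png") for i in(1,2)]
h=np.zeros((a[0].shape[0]+a[1].shape[0],800,3),np.uint8)
h[:a[0].shape[0],:a[0].shape[1]]=a[0];h[a[0].shape[0]:,:a[1].shape[1]]=a[1];cv2.imwrite("pics/o12.png",h[:, :800])
E
python3 a.py
```

```text
(no output)
```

View pics/o12.png

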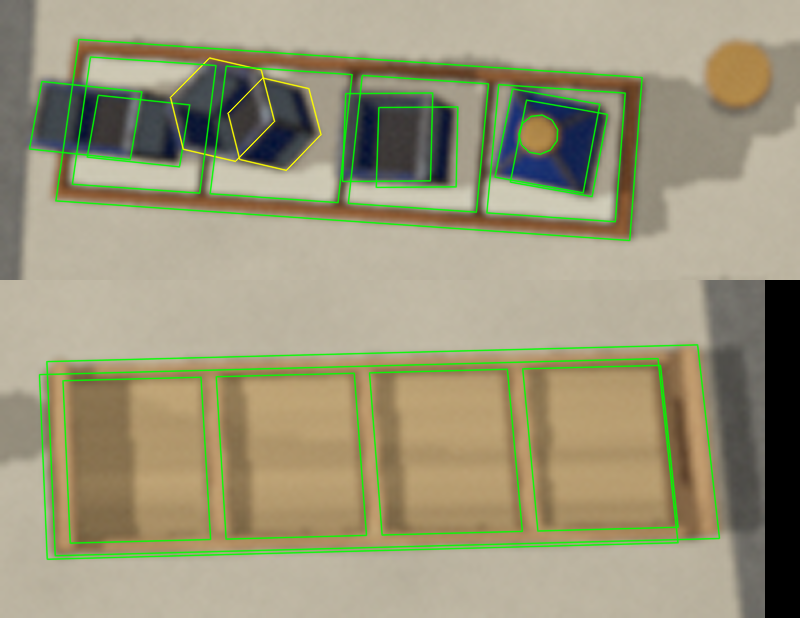

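View pics/o3.png

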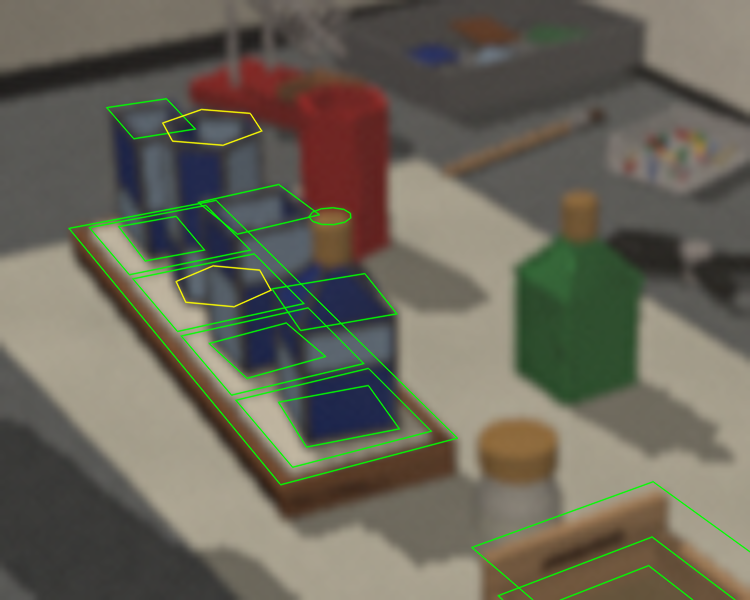

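```bash
cat > plan.py <<'E'
from h import *
def st():
    s=ctrl.get_state();R=Rot.from_rotvec(s["tool_rot"]).as_matrix();z=R[:,2]
    print("t",round(float(s["time"]),2),"pos",np.round(s["position"],4),"yaw",round(float(np.arctan2(z[1],z[0])),4),"tilt",round(float(np.arccos(-R[2,1])),4),"F",np.round(s["ft_force"],1),"grip",round(float(s["grip_width"])*87,1),"q",np.round(s["joint_positions"],2))
    return s,R
def plan(tgt,yaw,n,start=None):
    s,R=st()
    p=np.array(s["position"]);tgt=np.array(tgt,float)
    c,sn=np.cos(yaw),np.sin(yaw);Rt=np.array([[sn,0,c],[-c,0,sn],[0,-1,0]])
    w=Rot.from_matrix(R.T@Rt).as_rotvec()
    Rc=R.copy();out=[]
    for i in range(n):
        out.append((Rc.T@(tgt-p)/n*1000).round(0).astype(int).tolist()); Rc=Rc@Rot.from_rotvec(w/n).as_matrix()
    print("turn/row",(w/n).round(3),"x",n); 
    print(out if np.abs(w).max()>.02 else ("total",(R.T@(tgt-p)*1000).round(1)))
if __name__=="__main__":
    import sys
    a=list(map(float,sys.argv[1:])); 
    plan(a[:3],a[3],int(a[4])) if a else st()
E
python3 plan.py .449 .103 .22 -0.2 20
```

```text
t 0.15 pos [0.2414 0.6031 0.1971] yaw 1.1901 tilt 0.0014 F [-0.5 -0.2  0.1] grip 86.7 q [-1.18  0.32 -0.07  1.45  0.02  1.37 -0.06]
turn/row [0.   0.07 0.  ] x 20
[[19, -1, -19], [20, -1, -18], [21, -1, -17], [23, -1, -15], [24, -1, -13], [24, -1, -12], [25, -1, -10], [26, -1, -8], [26, -1, -6], [27, -1, -5], [27, -1, -3], [27, -1, -1], [27, -1, 1], [27, -1, 3], [27, -1, 5], [26, -1, 7], [26, -1, 8], [25, -1, 10], [24, -1, 12], [23, -1, 14]]
```

Candidates (top picture):
- Roofed: blue with knob at (220,239), green look-alike at (222,178). I choose the blue one.
- Hex: blue at (146,234), red look-alike at (125,185). I choose the blue one.
- Square at (185,240), oblong at (113,236). No look-alikes for these.

The enlarged crop above confirms the choices and the left-to-right order: oblong, hex, square, roofed. I'll take roofed first.

>>> play_rows(translation=[[19,-1,-19],[20,-1,-18],[21,-1,-17],[23,-1,-15],[24,-1,-13],[24,-1,-12],[25,-1,-10],[26,-1,-8],[26,-1,-6],[27,-1,-5]], turn=[[0,0.07,0],[0,0.07,0],[0,0.07,0],[0,0.07,0],[0,0.07,0],[0,0.07,0],[0,0.07,0],[0,0.07,0],[0,0.07,0],[0,0.07,0]], fingers=[1,1,1,1,1,1,1,1,1,1], grip_force=20)

```text
time: 0.98
position: [0.3453, 0.3521, 0.2078]
tool_rot: [-1.401, 0.844, -0.844]
ft_force: [0.5, 0.7, 0.3]
grip_width: 1.001
```

>>> play_rows(translation=[[27,-1,-3],[27,-1,-1],[27,-1,1],[27,-1,3],[27,-1,5],[26,-1,7],[26,-1,8],[25,-1,10],[24,-1,12],[23,-1,14]], turn=[[0,0.07,0],[0,0.07,0],[0,0.07,0],[0,0.07,0],[0,0.07,0],[0,0.07,0],[0,0.07,0],[0,0.07,0],[0,0.07,0],[0,0.07,0]], fingers=[1,1,1,1,1,1,1,1,1,1])

```text
time: 1.82
position: [0.4478, 0.1012, 0.218]
tool_rot: [-1.1, 1.366, -1.365]
ft_force: [-0.3, 0.4, 0.2]
grip_width: 1.001
```

```bash
cat > w.py <<'E'
from ov import *;import sys
from plan import plan,st
st();c=ctrl.camera_info("wrist");im=ctrl.get_image("wrist")
est=dict(obl=(.465,.347,-.13),hex=(.467,.2683,-.25),sq=(.4515,.1853,-.02),roof=(.4487,.1032,-.2),carry=(.4712,-.2275,-.0004))
s=1.5;o=cv2.resize(im,None,fx=s,fy=s,interpolation=cv2.INTER_CUBIC);draw(o,"wrist",est,s,np.zeros(2),{},c)
cv2.imwrite(f"pics/{sys.argv[1]}.png",o)
E
python3 w.py w1; python3 plan.py .449 .103 .18 -0.2 10
```

```text
t 1.82 pos [0.4478 0.1012 0.218 ] yaw -0.2146 tilt 0.0004 F [-0.3  0.4  0.2] grip 87.1 q [-0.7  -0.12  0.39  1.88  0.05  1.37 -0.54]
t 1.87 pos [0.4502 0.095  0.2184] yaw -0.2255 tilt 0.0033 F [ 1.9 -5.3  0.8] grip 86.8 q [-0.7  -0.12  0.4   1.88  0.05  1.37 -0.54]
turn/row [-0.    -0.003  0.   ] x 10
[[-1, 4, 0], [-1, 4, 0], [-1, 4, 0], [-1, 4, 0], [-1, 4, 0], [-1, 4, 0], [-1, 4, 0], [-1, 4, 0], [-1, 4, 0], [-1, 4, 0]]
```

View pics/w1.png

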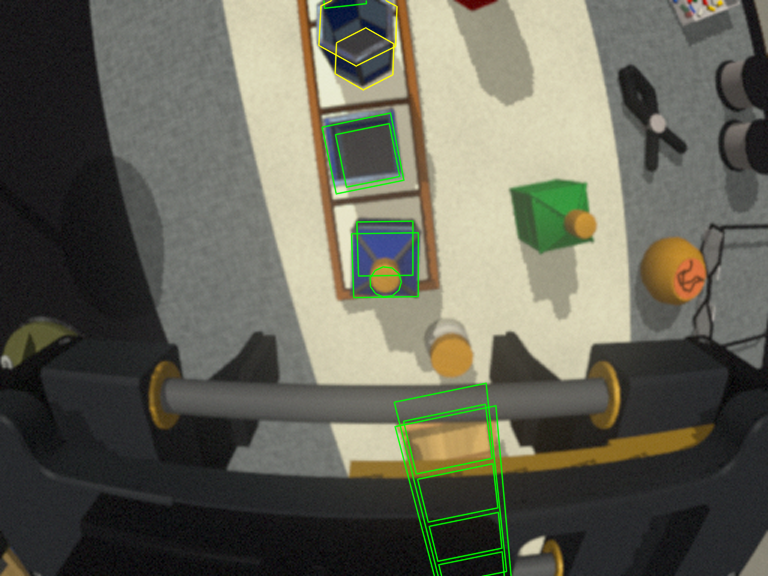

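>>> play_rows(translation=[[-1,0,0],[-1,0,0],[-1,7,0],[0,9,0],[0,11,0],[0,11,0],[0,11,0],[0,11,0],[0,6,0],[0,0,0]], turn=[[0,0,0],[0,0,0],[0,0,0],[0,0,0],[0,0,0],[0,0,0],[0,0,0],[0,0,0],[0,0,0],[0,0,0]], fingers=[1,1,1,1,1,1,1,1,1,1])

```text
time: 2.7
position: [0.4471, 0.1055, 0.15]
tool_rot: [-1.106, 1.364, -1.362]
ft_force: [0.2, 0.4, -0.1]
grip_width: 0.998
```

```bash
python3 w.py w2; python3 plan.py .449 .103 .105 -0.2 1
```

```text
t 2.7 pos [0.4471 0.1055 0.15  ] yaw -0.21 tilt 0.0032 F [ 0.2  0.4 -0.1] grip 86.8 q [-0.7  -0.07  0.4   1.98  0.03  1.23 -0.52]
t 2.75 pos [0.4477 0.1057 0.1511] yaw -0.21 tilt 0.0017 F [ 0.4 -0.2  0. ] grip 87.1 q [-0.7  -0.07  0.4   1.98  0.03  1.23 -0.52]
turn/row [ 0.001 -0.01   0.001] x 1
('total', array([ 2.3, 46.1,  1.9]))
```

View pics/w2.png

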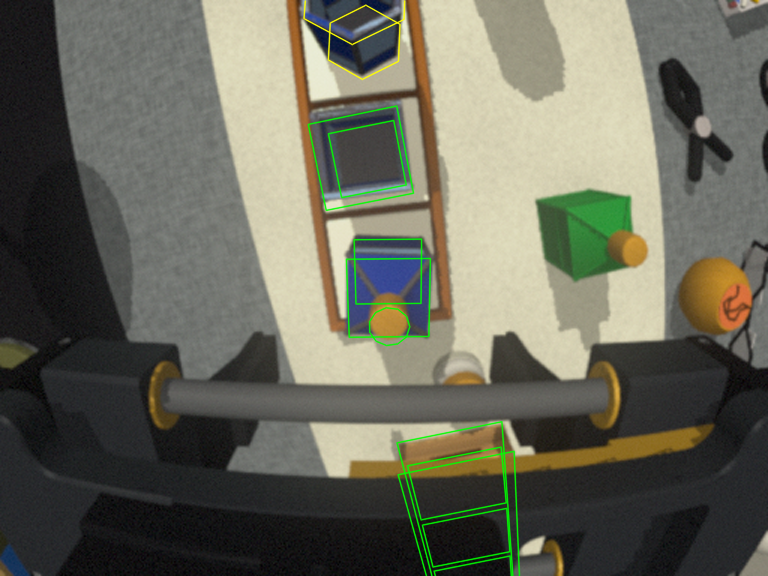

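>>> play_rows(translation=[[0,6,1],[0,8,0],[0,8,0],[0,8,0],[0,8,0],[0,6,0],[0,2,0],[0,0,0],[0,0,0],[0,0,0]], turn=[[0,0,0],[0,0,0],[0,0,0],[0,0,0],[0,0,0],[0,0,0],[0,0,0],[0,0,0],[0,0,0],[0,0,0]], fingers=[1,1,1,1,1,1,1,1,0,-0.4])

```text
time: 3.58
position: [0.4496, 0.1058, 0.1064]
tool_rot: [-1.102, 1.362, -1.362]
ft_force: [0.7, 0.5, -0.2]
grip_width: 0.92
```

>>> play_rows(translation=[[0,0,0],[0,0,0],[0,0,0],[0,0,0],[0,0,0],[0,0,0],[0,0,0],[0,0,0],[0,0,0],[0,0,0]], turn=[[0,0,0],[0,0,0],[0,0,0],[0,0,0],[0,0,0],[0,0,0],[0,0,0],[0,0,0],[0,0,0],[0,0,0]], fingers=[-0.5,-0.6,-0.7,-0.8,-1,-1,-1,-1,-1,-1], grip_force=25)

```text
time: 4.42
position: [0.4493, 0.1057, 0.106]
tool_rot: [-1.102, 1.362, -1.362]
ft_force: [-0.2, 0.4, -0.5]
grip_width: 0.199
```

```bash
python3 w.py w3; python3 plan.py
```

```text
t 4.42 pos [0.4493 0.1057 0.106 ] yaw -0.21 tilt 0.0002 F [-0.2  0.4 -0.5] grip 17.3 q [-0.69 -0.02  0.4   2.03  0.01  1.13 -0.51]
t 4.47 pos [0.4493 0.1057 0.106 ] yaw -0.21 tilt 0.0002 F [ 0.2 -0.2 -0.4] grip 17.9 q [-0.69 -0.02  0.4   2.03  0.01  1.13 -0.51]
```

View pics/w3.png

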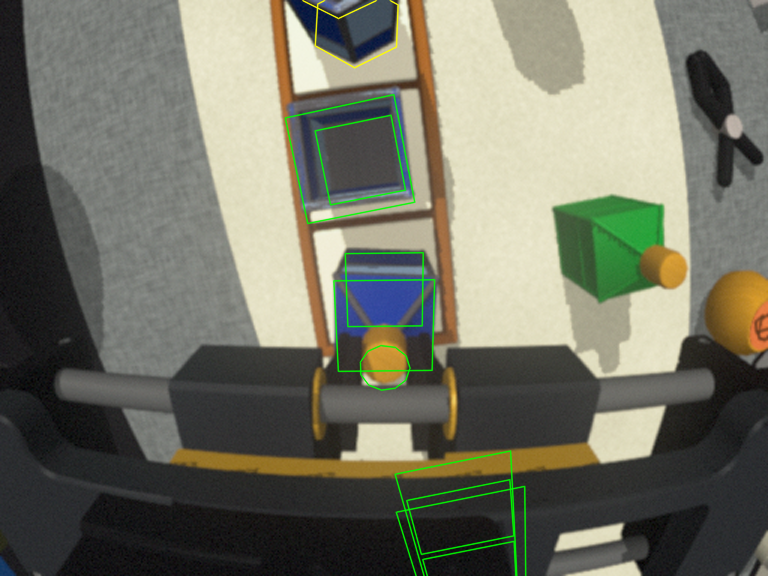

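>>> play_rows(translation=[[0,0,0],[0,0,0],[0,-1,0],[0,-2,0],[0,-2,0],[0,-3,0],[0,-3,0],[0,-2,0],[0,-2,0],[0,0,0]], turn=[[0,0,0],[0,0,0],[0,0,0],[0,0,0],[0,0,0],[0,0,0],[0,0,0],[0,0,0],[0,0,0],[0,0,0]], fingers=[-1,-1,-1,-1,-1,-1,-1,-1,-1,-1])

```text
time: 5.3
position: [0.4496, 0.1058, 0.1215]
tool_rot: [-1.101, 1.362, -1.362]
ft_force: [0.7, 0.5, -2.9]
grip_width: 0.203
```

```bash
python3 w.py w4; python3 plan.py
```

```text
t 5.3 pos [0.4496 0.1058 0.1215] yaw -0.21 tilt 0.001 F [ 0.7  0.5 -2.9] grip 17.6 q [-0.7  -0.04  0.4   2.01  0.02  1.17 -0.51]
t 5.35 pos [0.4495 0.1058 0.1213] yaw -0.21 tilt 0.0007 F [ 0.4  0.3 -2.6] grip 17.4 q [-0.7  -0.04  0.4   2.01  0.02  1.17 -0.51]
```

View pics/w4.png

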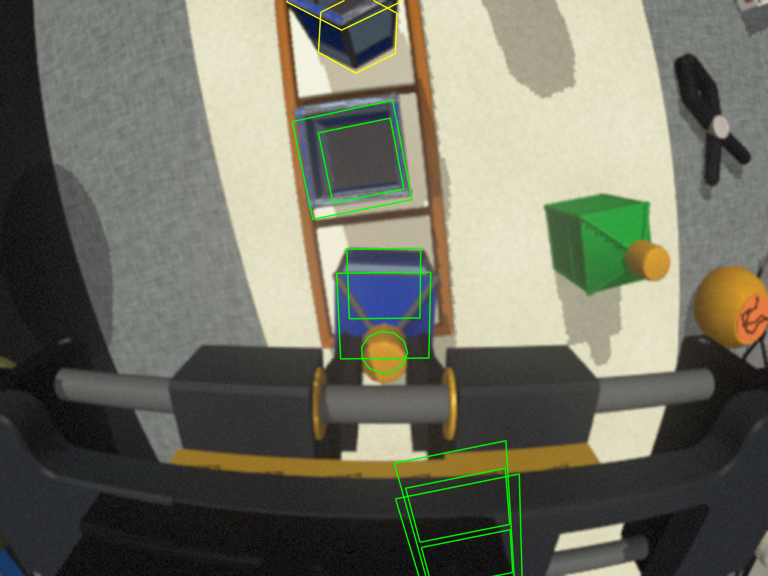

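>>> play_rows(translation=[[0,-5,0],[0,-9,0],[0,-12,0],[0,-12,0],[0,-9,0],[0,-4,0],[0,0,0],[0,0,0],[0,0,0],[0,0,0]], turn=[[0,0,0],[0,0,0],[0,-0.03,0],[0,-0.03,0],[0,-0.03,0],[0,-0.03,0],[0,-0.03,0],[0,-0.03,0],[0,-0.03,0],[0,0,0]], fingers=[-1,-1,-1,-1,-1,-1,-1,-1,-1,-1])

```text
time: 6.18
position: [0.4495, 0.1057, 0.1728]
tool_rot: [-1.209, 1.208, -1.209]
ft_force: [1.4, -0.4, -3.3]
grip_width: 0.199
```

```bash
python3 plan.py .471 -.3475 .172 0 1
```

```text
t 6.18 pos [0.4495 0.1057 0.1728] yaw 0.0007 tilt 0.0009 F [ 1.4 -0.4 -3.3] grip 17.3 q [-0.71 -0.09  0.4   1.95  0.03  1.27 -0.32]
turn/row [-0.001  0.001 -0.   ] x 1
('total', array([453.2,   0.6,  21.2]))
```

>>> play_rows(translation=[[8,0,1],[16,0,1],[24,0,1],[28,0,1],[28,0,1],[28,0,1],[28,0,1],[28,0,1],[28,0,1],[28,0,1]], turn=[[0,0,0],[0,0,0],[0,0,0],[0,0,0],[0,0,0],[0,0,0],[0,0,0],[0,0,0],[0,0,0],[0,0,0]], fingers=[-1,-1,-1,-1,-1,-1,-1,-1,-1,-1])

```text
time: 7.02
position: [0.4589, -0.1405, 0.1724]
tool_rot: [-1.208, 1.21, -1.21]
ft_force: [1.5, -0.3, -2.6]
grip_width: 0.203
```

>>> play_rows(translation=[[28,0,1],[28,0,1],[28,0,1],[28,0,1],[26,0,1],[24,0,1],[20,0,2],[14,0,2],[9,0,1],[4,0,0]], turn=[[0,0,0],[0,0,0],[0,0,0],[0,0,0],[0,0,0],[0,0,0],[0,0,0],[0,0,0],[0,0,0],[0,0,0]], fingers=[-1,-1,-1,-1,-1,-1,-1,-1,-1,-1])

```text
time: 7.85
position: [0.4696, -0.3492, 0.1721]
tool_rot: [-1.209, 1.211, -1.211]
ft_force: [0.7, 0.3, -2.8]
grip_width: 0.202
```

```bash
python3 w.py w5; python3 plan.py .471 -.3475 .091 0 1
python3 - <<'E'
from ov import *
im=ctrl.get_image("top");cv2.imwrite("pics/t5.png",cv2.resize(im[150:290,85:460],None,fx=2.1,fy=2.1,interpolation=cv2.INTER_CUBIC))
E
```

```text
t 7.85 pos [ 0.4696 -0.3492  0.1721] yaw -0.0024 tilt 0.0013 F [ 0.7  0.3 -2.8] grip 17.6 q [-0.17  0.27  0.91  1.68 -0.22  1.3   0.77]
t 7.9 pos [ 0.4697 -0.3489  0.172 ] yaw -0.002 tilt 0.0011 F [-0.9 -1.1 -2.3] grip 17.6 q [-0.17  0.27  0.91  1.68 -0.22  1.3   0.77]
turn/row [ 0.001 -0.002  0.001] x 1
('total', array([-1.5, 81. ,  1.4]))
```

View pics/w5.png

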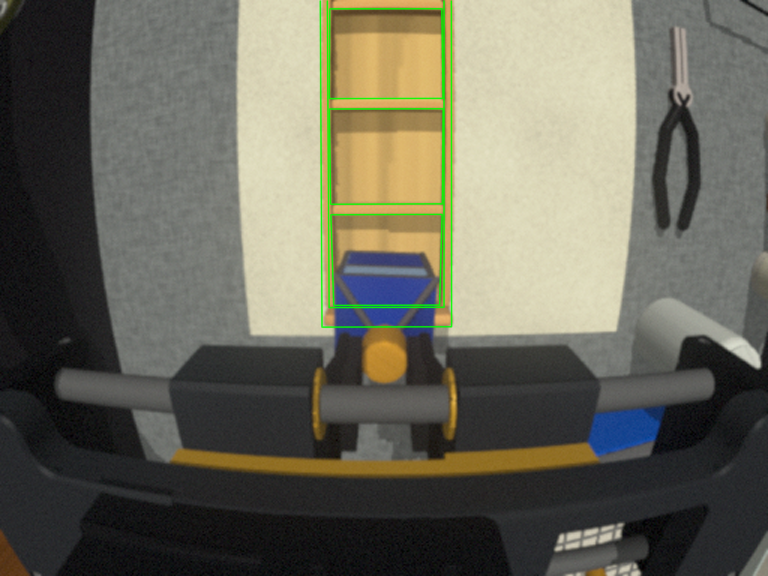

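View pics/t5.png

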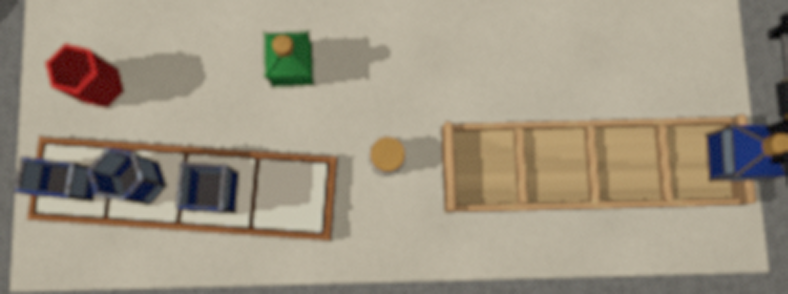

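>>> play_rows(translation=[[-1,5,1],[0,10,0],[0,12,0],[0,12,0],[0,12,0],[0,11,0],[0,8,0],[0,5,0],[0,2,0],[0,0,0]], turn=[[0,0,0],[0,0,0],[0,0,0],[0,0,0],[0,0,0],[0,0,0],[0,0,0],[0,0,0],[0,0,0],[0,0,0]], fingers=[-1,-1,-1,-1,-1,-1,-1,-1,-1,-1])

```text
time: 8.78
position: [0.4711, -0.3463, 0.0945]
tool_rot: [-1.209, 1.21, -1.209]
ft_force: [0.8, -0.5, -2.7]
grip_width: 0.2
```

>>> play_rows(translation=[[0,1,0],[0,1,0],[0,1,0],[0,1,0],[0,0,0],[0,0,0],[0,0,0],[0,0,0],[0,0,0],[0,0,0]], turn=[[0,0,0],[0,0,0],[0,0,0],[0,0,0],[0,0,0],[0,0,0],[0,0,0],[0,0,0],[0,0,0],[0,0,0]], fingers=[-1,-1,-1,-1,-1,-1,-1,-1,-1,-1])

```text
time: 9.62
position: [0.4713, -0.3463, 0.091]
tool_rot: [-1.209, 1.209, -1.209]
ft_force: [-0.6, 0.7, -2.0]
grip_width: 0.197
```

>>> play_rows(translation=[[0,1,0],[0,0.5,0],[0,0,0],[0,0,0],[0,0,0],[0,0,0],[0,0,0],[0,0,0],[0,0,0],[0,0,0]], turn=[[0,0,0],[0,0,0],[0,0,0],[0,0,0],[0,0,0],[0,0,0],[0,0,0],[0,0,0],[0,0,0],[0,0,0]], fingers=[-1,-1,-1,-1,-1,-1,-1,-1,-1,-1])

```text
time: 10.45
position: [0.4716, -0.3465, 0.0899]
tool_rot: [-1.209, 1.209, -1.21]
ft_force: [-1.3, 1.1, 4.7]
grip_width: 0.198
```

```bash
python3 w.py w6
```

```text
t 10.45 pos [ 0.4716 -0.3465  0.0899] yaw 0.0 tilt 0.0008 F [-1.3  1.1  4.7] grip 17.2 q [-0.14  0.35  0.87  1.78 -0.29  1.15  0.83]
```

View pics/w6.png

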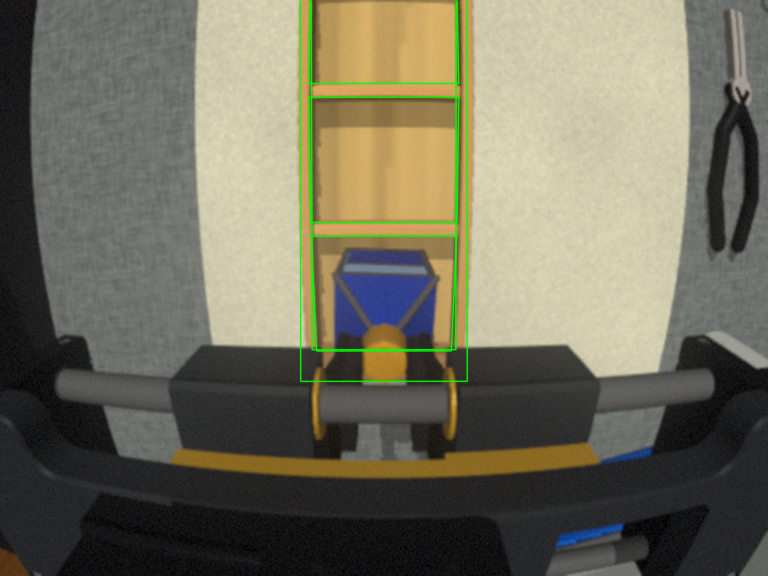

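>>> play_rows(translation=[[0,0,0],[0,0,0],[0,0,0],[0,0,0],[0,0,0],[0,-4,0],[0,-8,0],[0,-14,0],[0,-18,0],[0,-20,0]], turn=[[0,0,0],[0,0,0],[0,0,0],[0,0,0],[0,0,0],[0,0,0],[0,0,0],[0,0,0],[0,0,0],[0,0,0]], fingers=[-0.4,0,0.5,1,1,1,1,1,1,1])

```text
time: 11.33
position: [0.4711, -0.3464, 0.155]
tool_rot: [-1.209, 1.209, -1.209]
ft_force: [0.4, -0.1, 0.9]
grip_width: 0.869
```

```bash
python3 plan.py .4515 .1853 .2 -0.04 1
python3 - <<'E'
from ov import *
for n,(x0,x1,y0,y1) in dict(top=(285,460,190,265),side=(240,410,200,345)).items():
    im=ctrl.get_image(n);cv2.imwrite(f"pics/{n}7.png",cv2.resize(im[y0:y1,x0:x1],None,fx=4,fy=4,interpolation=cv2.INTER_CUBIC))
E
```

```text
t 11.33 pos [ 0.4711 -0.3464  0.155 ] yaw -0.0003 tilt 0.0001 F [ 0.4 -0.1  0.9] grip 75.6 q [-0.17  0.28  0.9   1.7  -0.23  1.27  0.78]
turn/row [0.   0.04 0.  ] x 1
[[-532, -45, -20]]
```

View pics/side7.png

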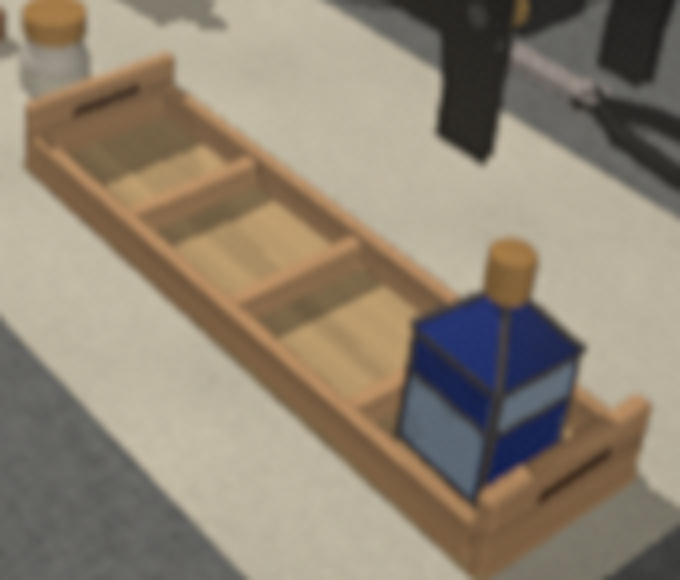

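>>> play_rows(translation=[[-8,-10,-1],[-16,-15,-1],[-24,-12,-1],[-30,-6,-1],[-30,-2,-1],[-30,0,-1],[-30,0,-1],[-30,0,-1],[-30,0,-1],[-30,0,-1]], turn=[[0,0,0],[0,0,0],[0,0,0],[0,0,0],[0,0,0],[0,0,0],[0,0,0],[0,0,0],[0,0,0],[0,0,0]], fingers=[1,1,1,1,1,1,1,1,1,1])

```text
time: 12.27
position: [0.4604, -0.0864, 0.1988]
tool_rot: [-1.209, 1.209, -1.209]
ft_force: [-0.1, 0.6, -0.2]
grip_width: 1.005
```

>>> play_rows(translation=[[-30,0,-1],[-30,0,-1],[-30,0,-1],[-30,0,-1],[-30,0,-1],[-30,0,-1],[-28,0,-1],[-24,0,-1],[-16,0,-1],[-8,0,-1]], turn=[[0,0,0],[0,0,0],[0,0,0],[0,0,0],[0,0,0],[0,0,0],[0,0.02,0],[0,0.02,0],[0,0.02,0],[0,0.02,0]], fingers=[1,1,1,1,1,1,1,1,1,1])

```text
time: 13.1
position: [0.4515, 0.1707, 0.1984]
tool_rot: [-1.172, 1.266, -1.266]
ft_force: [-0.5, -0.1, 0.5]
grip_width: 0.999
```

```bash
python3 w.py w8; python3 plan.py .4515 .1853 .078 -0.08 1
```

```text
t 13.1 pos [0.4515 0.1707 0.1984] yaw -0.077 tilt 0.0007 F [-0.5 -0.1  0.5] grip 86.9 q [-0.79 -0.05  0.37  1.86  0.02  1.33 -0.51]
t 13.15 pos [0.4514 0.1714 0.1984] yaw -0.077 tilt 0.0007 F [0.3 1.  0.3] grip 87.0 q [-0.79 -0.05  0.37  1.86  0.02  1.33 -0.51]
turn/row [ 0.001  0.003 -0.   ] x 1
('total', array([-13.8, 120.4,  -0.9]))
```

View pics/w8.png

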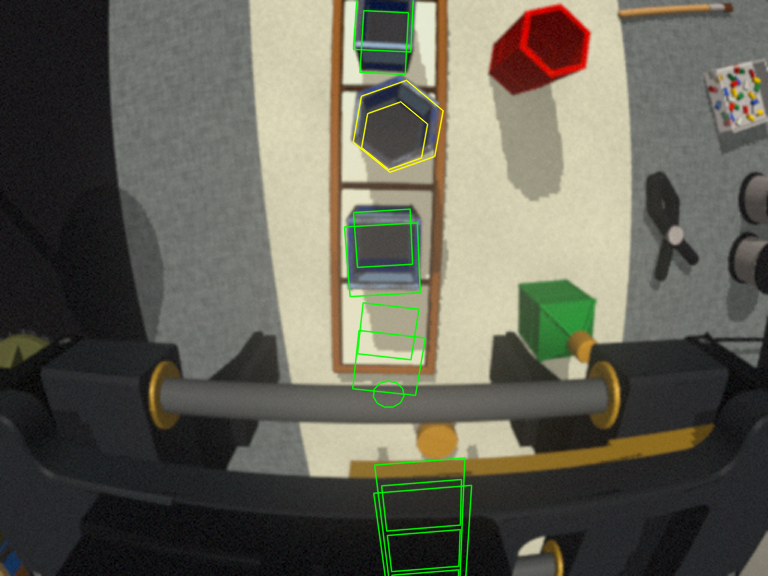

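>>> play_rows(translation=[[-6,0,0],[-7,4,0],[-3,12,0],[0,18,0],[0,20,0],[0,20,0],[0,18,0],[0,14,0],[0,10,0],[0,4,0]], turn=[[0,0,0],[0,0,0],[0,0,0],[0,0,0],[0,0,0],[0,0,0],[0,0,0],[0,0,0],[0,0,0],[0,0,0]], fingers=[1,1,1,1,1,1,1,1,1,1])

```text
time: 13.98
position: [0.4528, 0.1826, 0.0762]
tool_rot: [-1.173, 1.269, -1.269]
ft_force: [-0.5, -0.1, 0.1]
grip_width: 0.999
```

>>> play_rows(translation=[[0,0,0],[0,0,0],[0,0,0],[0,0,0],[0,0,0],[0,0,0],[0,0,0],[0,0,0],[0,0,0],[0,0,0]], turn=[[0,0,0],[0,0,0],[0,0,0],[0,0,0],[0,0,0],[0,0,0],[0,0,0],[0,0,0],[0,0,0],[0,0,0]], fingers=[0.6,0.4,0.2,0.1,-0.1,-0.3,-1,-1,-1,-1], grip_force=20)

```text
time: 14.82
position: [0.4541, 0.1839, 0.0787]
tool_rot: [-1.17, 1.268, -1.268]
ft_force: [-1.3, 0.2, 2.9]
grip_width: 0.519
```

```bash
python3 w.py w9
```

```text
t 14.82 pos [0.4541 0.1839 0.0787] yaw -0.0799 tilt 0.0003 F [-1.3  0.2  2.9] grip 45.1 q [-0.79  0.07  0.37  2.   -0.03  1.07 -0.49]
```

View pics/w9.png

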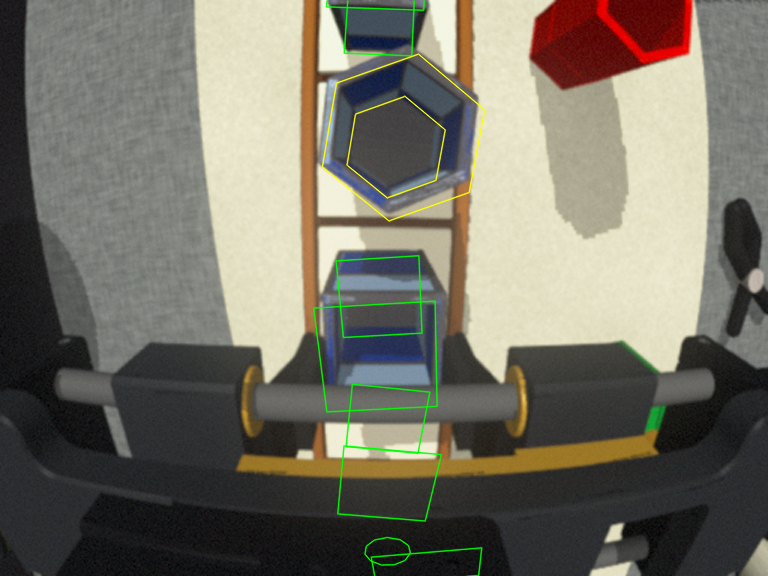

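>>> play_rows(translation=[[0,0,0],[0,-2,0],[0,-4,0],[0,-8,0],[0,-12,0],[0,-14,0],[0,-12,0],[0,-8,0],[0,-2,0],[0,0,0]], turn=[[0,0,0],[0,0,0],[0,0,0],[0,0,0],[0,0,0],[0,-0.02,0],[0,-0.02,0],[0,-0.02,0],[0,-0.02,0],[0,0,0]], fingers=[-1,-1,-1,-1,-1,-1,-1,-1,-1,-1])

```text
time: 15.7
position: [0.4545, 0.1838, 0.1411]
tool_rot: [-1.208, 1.208, -1.208]
ft_force: [-0.3, -0.5, -1.1]
grip_width: 0.522
```

```bash
python3 w.py w10; python3 plan.py .471 -.271 .14 0 1
```

```text
t 15.7 pos [0.4545 0.1838 0.1411] yaw 0.001 tilt 0.0014 F [-0.3 -0.5 -1.1] grip 45.4 q [-0.8   0.01  0.36  1.93 -0.    1.2  -0.43]
t 15.75 pos [0.454  0.1837 0.1404] yaw 0.0 tilt 0.0001 F [ 0.2  0.3 -1.8] grip 45.2 q [-0.8   0.01  0.36  1.93 -0.    1.2  -0.43]
turn/row [-0.  0. -0.] x 1
('total', array([4.547e+02, 3.000e-01, 1.700e+01]))
```

View pics/w10.png

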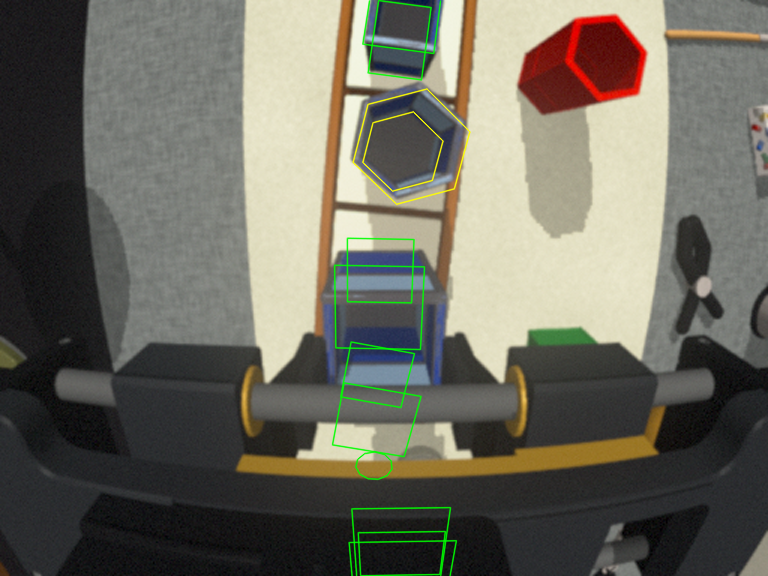

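Held and level. Carry it to bay 3.

>>> play_rows(translation=[[8,0,1],[16,0,1],[24,0,1],[28,0,1],[28,0,1],[28,0,1],[28,0,1],[28,0,1],[28,0,1],[28,0,1]], turn=[[0,0,0],[0,0,0],[0,0,0],[0,0,0],[0,0,0],[0,0,0],[0,0,0],[0,0,0],[0,0,0],[0,0,0]], fingers=[-1,-1,-1,-1,-1,-1,-1,-1,-1,-1])

```text
time: 16.58
position: [0.4632, -0.0623, 0.1398]
tool_rot: [-1.21, 1.211, -1.209]
ft_force: [0.6, 0.2, -1.2]
grip_width: 0.521
```

>>> play_rows(translation=[[28,0,1],[28,0,1],[28,0,1],[28,0,1],[28,0,1],[24,0,1],[20,0,1],[14,0,0],[9,0,0],[4,0,0]], turn=[[0,0,0],[0,0,0],[0,0,0],[0,0,0],[0,0,0],[0,0,0],[0,0,0],[0,0,0],[0,0,0],[0,0,0]], fingers=[-1,-1,-1,-1,-1,-1,-1,-1,-1,-1])

```text
time: 17.42
position: [0.4699, -0.2731, 0.1399]
tool_rot: [-1.21, 1.212, -1.211]
ft_force: [0.1, 0.4, -1.4]
grip_width: 0.525
```

```bash
python3 w.py w11; python3 plan.py .471 -.271 .063 0 1
```

```text
t 17.42 pos [ 0.4699 -0.2731  0.1399] yaw -0.0026 tilt 0.0017 F [ 0.1  0.4 -1.4] grip 45.7 q [-0.3   0.17  0.85  1.82 -0.13  1.22  0.6 ]
t 17.47 pos [ 0.4702 -0.2728  0.1399] yaw -0.0021 tilt 0.0013 F [ 0.2  0.6 -2.8] grip 45.0 q [-0.3   0.17  0.85  1.82 -0.13  1.22  0.6 ]
turn/row [ 0.001 -0.002  0.001] x 1
('total', array([-1.9, 76.9,  0.9]))
```

View pics/w11.png

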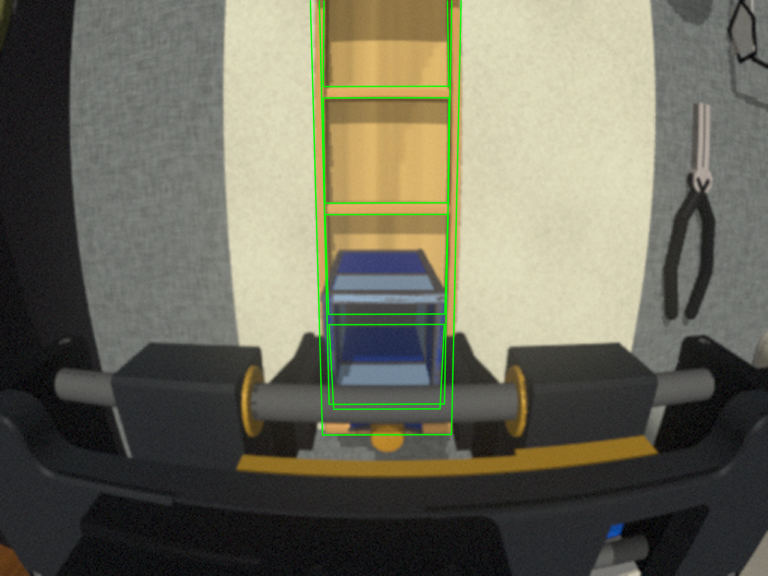

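>>> play_rows(translation=[[0,5,0],[0,10,0],[0,12,0],[0,12,0],[0,11,0],[0,10,0],[0,7,0],[0,4,0],[0,1,0],[0,0,0]], turn=[[0,0,0],[0,0,0],[0,0,0],[0,0,0],[0,0,0],[0,0,0],[0,0,0],[0,0,0],[0,0,0],[0,0,0]], fingers=[-1,-1,-1,-1,-1,-1,-1,-1,-1,-1])

```text
time: 18.3
position: [0.4711, -0.2714, 0.0683]
tool_rot: [-1.209, 1.209, -1.209]
ft_force: [0.6, -0.1, -1.3]
grip_width: 0.526
```

>>> play_rows(translation=[[0,1,0],[0,1,0],[0,1,0],[0,1,0],[0,1,0],[0,0.5,0],[0,0,0],[0,0,0],[0,0,0],[0,0,0]], turn=[[0,0,0],[0,0,0],[0,0,0],[0,0,0],[0,0,0],[0,0,0],[0,0,0],[0,0,0],[0,0,0],[0,0,0]], fingers=[-1,-1,-1,-1,-1,-1,-1,-1,-1,-1])

```text
time: 19.13
position: [0.4712, -0.2713, 0.063]
tool_rot: [-1.209, 1.209, -1.209]
ft_force: [0.6, -0.1, -2.7]
grip_width: 0.522
```

>>> play_rows(translation=[[0,1,0],[0,0.5,0],[0,0,0],[0,0,0],[0,0,0],[0,0,0],[0,0,0],[0,0,0],[0,0,0],[0,0,0]], turn=[[0,0,0],[0,0,0],[0,0,0],[0,0,0],[0,0,0],[0,0,0],[0,0,0],[0,0,0],[0,0,0],[0,0,0]], fingers=[-1,-1,-1,-1,-1,-1,-1,-1,-1,-1])

```text
time: 19.97
position: [0.4713, -0.2717, 0.0627]
tool_rot: [-1.209, 1.209, -1.209]
ft_force: [-1.9, 1.4, 8.0]
grip_width: 0.519
```

>>> play_rows(translation=[[0,0,0],[0,0,0],[0,0,0],[0,0,0],[0,0,0],[0,-3,0],[0,-8,0],[0,-14,0],[0,-20,0],[0,-24,0]], turn=[[0,0,0],[0,0,0],[0,0,0],[0,0,0],[0,0,0],[0,0,0],[0,0,0],[0,0,0],[0,0,0],[0,0,0]], fingers=[0.2,0.5,1,1,1,1,1,1,1,1])

```text
time: 20.8
position: [0.4703, -0.2711, 0.1309]
tool_rot: [-1.21, 1.211, -1.208]
ft_force: [-0.6, 0.4, 0.6]
grip_width: 0.995
```

>>> play_rows(translation=[[-6,-24,0],[-14,-20,0],[-22,-12,0],[-28,-6,0],[-30,0,0],[-30,0,0],[-30,0,0],[-30,0,0],[-30,0,0],[-30,0,0]], turn=[[0,0,0],[0,0,0],[0,0,0],[0,0,0],[0,0,0],[0,0,0],[0,0,0],[0,0,0],[0,0,0],[0,0,0]], fingers=[1,1,1,1,1,1,1,1,1,1])

```text
time: 21.63
position: [0.4711, -0.0201, 0.1934]
tool_rot: [-1.207, 1.209, -1.21]
ft_force: [1.3, -0.2, 0.2]
grip_width: 1.001
```

```bash
python3 plan.py .467 .255 .2 -0.2 10
python3 - <<'E'
from ov import *
for n,(x0,x1,y0,y1) in dict(side=(240,410,200,345)).items():
    im=ctrl.get_image(n);cv2.imwrite(f"pics/{n}12.png",cv2.resize(im[y0:y1,x0:x1],None,fx=4,fy=4,interpolation=cv2.INTER_CUBIC))
E
```

```text
t 21.63 pos [ 0.4711 -0.0201  0.1934] yaw -0.0005 tilt 0.0017 F [ 1.3 -0.2  0.2] grip 87.1 q [-0.62 -0.09  0.58  1.9   0.05  1.32 -0.06]
turn/row [-0.    0.02 -0.  ] x 10
[[-28, -1, 0], [-27, -1, -1], [-27, -1, -2], [-27, -1, -2], [-27, -1, -3], [-27, -1, -3], [-27, -1, -4], [-27, -1, -4], [-27, -1, -5], [-27, -1, -5]]
```

View pics/side12.png

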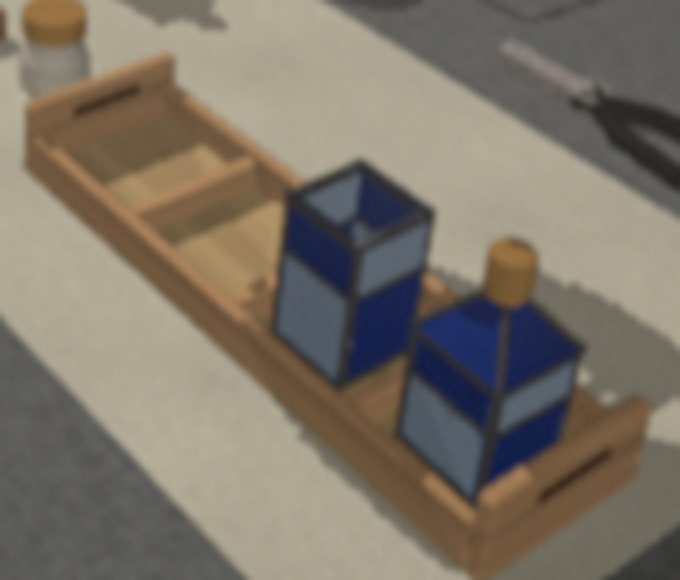

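>>> play_rows(translation=[[-32,0,0],[-32,-1,-1],[-32,-1,-2],[-32,-1,-3],[-32,-1,-4],[-32,-1,-4],[-30,-1,-5],[-22,-1,-4],[-13,0,-2],[-6,0,-1]], turn=[[0,0.02,0],[0,0.02,0],[0,0.02,0],[0,0.02,0],[0,0.02,0],[0,0.02,0],[0,0.02,0],[0,0.02,0],[0,0.02,0],[0,0.02,0]], fingers=[1,1,1,1,1,1,1,1,1,1])

```text
time: 22.52
position: [0.4643, 0.246, 0.2]
tool_rot: [-1.108, 1.353, -1.353]
ft_force: [-0.6, -0.5, 0.2]
grip_width: 0.997
```

```bash
python3 w.py w13; python3 plan.py .467 .27 .092 -0.22 1
```

```text
t 22.52 pos [0.4643 0.246  0.2   ] yaw -0.1975 tilt 0.0009 F [-0.6 -0.5  0.2] grip 86.7 q [-0.84  0.05  0.32  1.77 -0.02  1.33 -0.72]
t 22.57 pos [0.4643 0.2462 0.2   ] yaw -0.1982 tilt 0.001 F [-0.3  0.5  0.4] grip 87.0 q [-0.84  0.05  0.32  1.77 -0.02  1.33 -0.72]
turn/row [-0.001  0.022 -0.001] x 1
[[-24, 108, -2]]
```

View pics/w13.png

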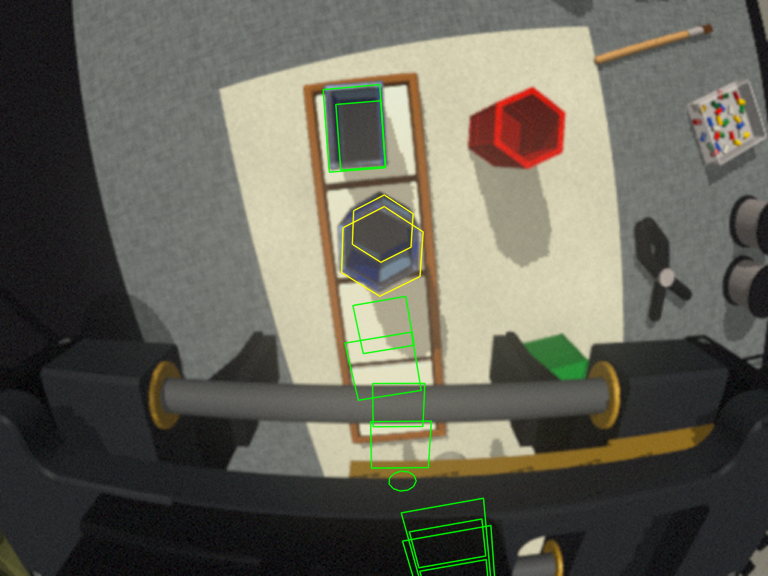

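>>> play_rows(translation=[[-8,0,-1],[-10,2,-1],[-6,8,0],[0,14,0],[0,18,0],[0,20,0],[0,18,0],[0,14,0],[0,9,0],[0,4,0]], turn=[[0,0.01,0],[0,0.01,0],[0,0.01,0],[0,0,0],[0,0,0],[0,0,0],[0,0,0],[0,0,0],[0,0,0],[0,0,0]], fingers=[1,1,1,1,1,1,1,1,1,1])

```text
time: 23.4
position: [0.4668, 0.2665, 0.0906]
tool_rot: [-1.094, 1.378, -1.378]
ft_force: [-0.0, -0.9, 0.5]
grip_width: 1.0
```

>>> play_rows(translation=[[0,0,0],[0,0,0],[0,0,0],[0,0,0],[0,0,0],[0,0,0],[0,0,0],[0,0,0],[0,0,0],[0,0,0]], turn=[[0,0,0],[0,0,0],[0,0,0],[0,0,0],[0,0,0],[0,0,0],[0,0,0],[0,0,0],[0,0,0],[0,0,0]], fingers=[0.6,0.4,0.2,0.1,-0.1,-0.3,-1,-1,-1,-1], grip_force=20)

```text
time: 24.23
position: [0.4676, 0.2675, 0.0928]
tool_rot: [-1.091, 1.377, -1.376]
ft_force: [-2.1, -0.3, 2.5]
grip_width: 0.545
```

```bash
python3 w.py w14
```

```text
t 24.23 pos [0.4676 0.2675 0.0928] yaw -0.2298 tilt 0.0005 F [-2.1 -0.3  2.5] grip 47.5 q [-0.85  0.16  0.31  1.87 -0.06  1.12 -0.75]
```

View pics/w14.png

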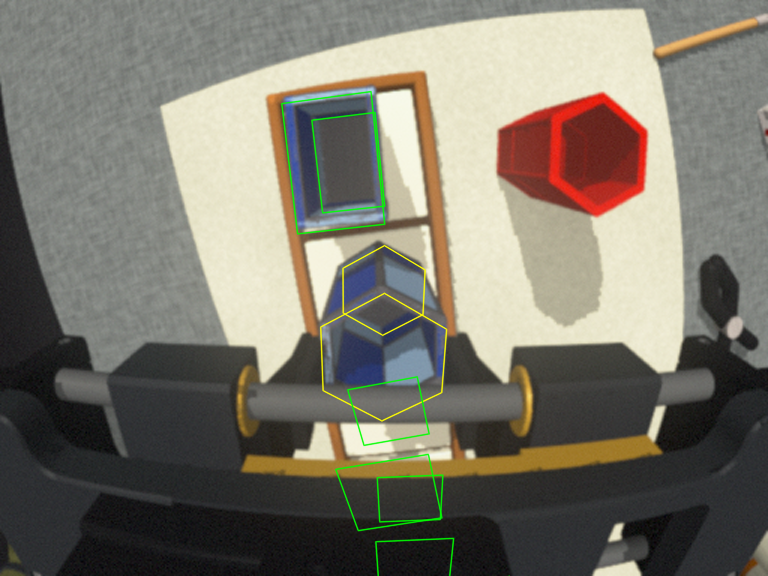

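>>> play_rows(translation=[[0,0,0],[0,-2,0],[0,-4,0],[0,-8,0],[0,-12,0],[0,-14,0],[0,-12,0],[0,-8,0],[0,-2,0],[0,0,0]], turn=[[0,0,0],[0,0,0],[0,0,0],[0,0,0],[0,-0.04,0],[0,-0.05,0],[0,-0.05,0],[0,-0.05,0],[0,-0.04,0],[0,0,0]], fingers=[-1,-1,-1,-1,-1,-1,-1,-1,-1,-1])

```text
time: 25.12
position: [0.4684, 0.2673, 0.1558]
tool_rot: [-1.207, 1.208, -1.209]
ft_force: [0.2, 0.2, -2.4]
grip_width: 0.546
```

```bash
python3 w.py w15; python3 plan.py .471 -.189 .155 0 1
```

```text
t 25.12 pos [0.4684 0.2673 0.1558] yaw 0.0007 tilt 0.002 F [ 0.2  0.2 -2.4] grip 47.5 q [-0.84  0.11  0.29  1.8  -0.03  1.24 -0.54]
t 25.17 pos [0.468  0.2671 0.155 ] yaw -0.0011 tilt 0.0009 F [-0.9 -0.3 -1.9] grip 47.2 q [-0.84  0.11  0.29  1.8  -0.03  1.24 -0.54]
turn/row [-0.001 -0.001 -0.   ] x 1
('total', array([ 4.561e+02, -1.000e-01,  3.500e+00]))
```

View pics/w15.png

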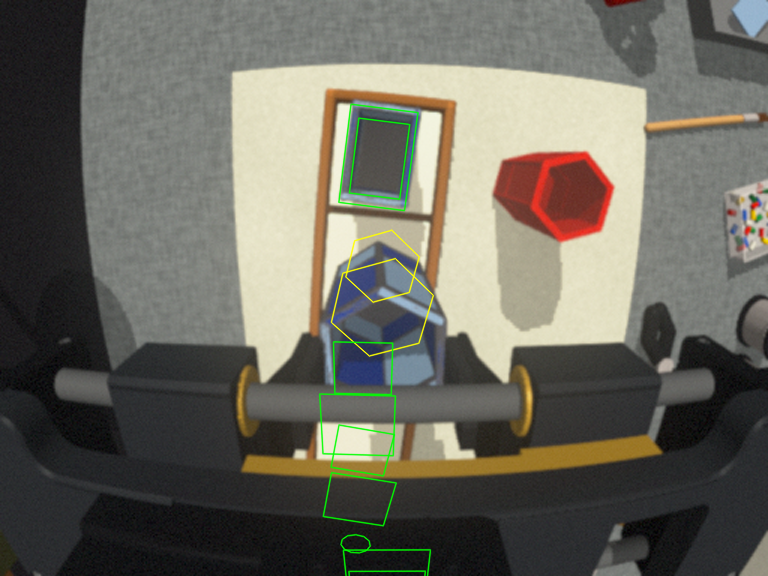

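Hex held. Carry it to bay 2.

>>> play_rows(translation=[[8,0,0],[16,0,0],[24,0,1],[28,0,0],[28,0,0],[28,0,1],[28,0,0],[28,0,0],[28,0,1],[28,0,0]], turn=[[0,0,0],[0,0,0],[0,0,0],[0,0,0],[0,0,0],[0,0,0],[0,0,0],[0,0,0],[0,0,0],[0,0,0]], fingers=[-1,-1,-1,-1,-1,-1,-1,-1,-1,-1])

```text
time: 26.0
position: [0.4697, 0.02, 0.1541]
tool_rot: [-1.209, 1.211, -1.21]
ft_force: [-0.3, 0.1, -2.0]
grip_width: 0.544
```

>>> play_rows(translation=[[28,0,0],[28,0,0],[28,0,0],[28,0,0],[28,0,0],[24,0,0],[20,0,0],[14,0,0],[8,0,0],[4,0,0]], turn=[[0,0,0],[0,0,0],[0,0,0],[0,0,0],[0,0,0],[0,0,0],[0,0,0],[0,0,0],[0,0,0],[0,0,0]], fingers=[-1,-1,-1,-1,-1,-1,-1,-1,-1,-1])

```text
time: 26.83
position: [0.4693, -0.189, 0.1542]
tool_rot: [-1.208, 1.212, -1.211]
ft_force: [0.1, 0.1, -1.4]
grip_width: 0.547
```

```bash
python3 w.py w16; python3 plan.py .471 -.189 .0768 0 1
```

```text
t 26.83 pos [ 0.4693 -0.189   0.1542] yaw -0.0036 tilt 0.0007 F [ 0.1  0.1 -1.4] grip 47.6 q [-0.4   0.03  0.75  1.88 -0.02  1.23  0.36]
t 26.88 pos [ 0.4697 -0.1886  0.1542] yaw -0.0029 tilt 0.0005 F [ 0.6 -0.5 -1.1] grip 47.5 q [-0.4   0.03  0.75  1.88 -0.02  1.23  0.36]
turn/row [ 0.001 -0.003  0.   ] x 1
('total', array([ 0.4, 77.4,  1.4]))
```

View pics/w16.png

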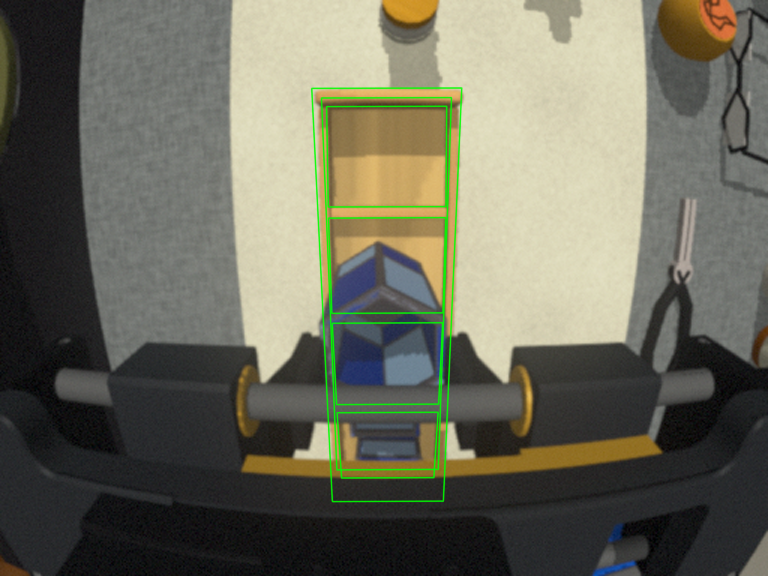

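>>> play_rows(translation=[[1,5,1],[1,10,0],[0,12,0],[0,12,0],[0,11,0],[0,10,0],[0,7,0],[0,4,0],[0,1,0],[0,0,0]], turn=[[0,0,0],[0,0,0],[0,0,0],[0,0,0],[0,0,0],[0,0,0],[0,0,0],[0,0,0],[0,0,0],[0,0,0]], fingers=[-1,-1,-1,-1,-1,-1,-1,-1,-1,-1])

```text
time: 27.72
position: [0.4718, -0.1888, 0.0823]
tool_rot: [-1.209, 1.209, -1.209]
ft_force: [-0.4, -0.7, -2.8]
grip_width: 0.55
```

>>> play_rows(translation=[[0,1,0],[0,1,0],[0,1,0],[0,1,0],[0,1,0],[0,1,0],[0,0,0],[0,0,0],[0,0,0],[0,0,0]], turn=[[0,0,0],[0,0,0],[0,0,0],[0,0,0],[0,0,0],[0,0,0],[0,0,0],[0,0,0],[0,0,0],[0,0,0]], fingers=[-1,-1,-1,-1,-1,-1,-1,-1,-1,-1])

```text
time: 28.55
position: [0.4718, -0.189, 0.0768]
tool_rot: [-1.209, 1.209, -1.209]
ft_force: [-1.1, 0.0, 3.1]
grip_width: 0.546
```

Contact at the expected height. Release and retreat.

>>> play_rows(translation=[[0,0,0],[0,0,0],[0,0,0],[0,0,0],[0,0,0],[0,-3,0],[0,-8,0],[0,-14,0],[0,-20,0],[0,-24,0]], turn=[[0,0,0],[0,0,0],[0,0,0],[0,0,0],[0,0,0],[0,0,0],[0,0,0],[0,0,0],[0,0,0],[0,0,0]], fingers=[0.2,0.5,1,1,1,1,1,1,1,1])

```text
time: 29.38
position: [0.4709, -0.1887, 0.146]
tool_rot: [-1.21, 1.211, -1.209]
ft_force: [0.7, 0.5, 1.0]
grip_width: 0.997
```

>>> play_rows(translation=[[-6,-20,0],[-14,-16,0],[-22,-10,0],[-28,-4,0],[-30,0,0],[-30,0,0],[-30,0,0],[-30,0,0],[-30,0,0],[-30,0,0]], turn=[[0,0,0],[0,0,0],[0,0,0],[0,0,0],[0,0,0],[0,0,0],[0,0,0],[0,0,0],[0,0,0],[0,0,0]], fingers=[1,1,1,1,1,1,1,1,1,1])

```text
time: 30.22
position: [0.4718, 0.0626, 0.1965]
tool_rot: [-1.207, 1.209, -1.21]
ft_force: [0.2, 0.1, -0.5]
grip_width: 1.001
```

```bash
python3 plan.py .465 .33 .2 -0.13 10
python3 - <<'E'
from ov import *
for n,(x0,x1,y0,y1) in dict(side=(240,410,200,345)).items():
    im=ctrl.get_image(n);cv2.imwrite(f"pics/{n}17.png",cv2.resize(im[y0:y1,x0:x1],None,fx=4,fy=4,interpolation=cv2.INTER_CUBIC))
E
```

```text
t 30.22 pos [0.4718 0.0626 0.1965] yaw -0.0003 tilt 0.0016 F [ 0.2  0.1 -0.5] grip 87.1 q [-0.66 -0.07  0.45  1.88  0.03  1.32 -0.21]
turn/row [-0.     0.013 -0.   ] x 10
[[-27, 0, -1], [-27, 0, -1], [-27, 0, -1], [-27, 0, -2], [-27, 0, -2], [-27, 0, -2], [-27, 0, -3], [-27, 0, -3], [-27, 0, -3], [-26, 0, -4]]
```

View pics/side17.png

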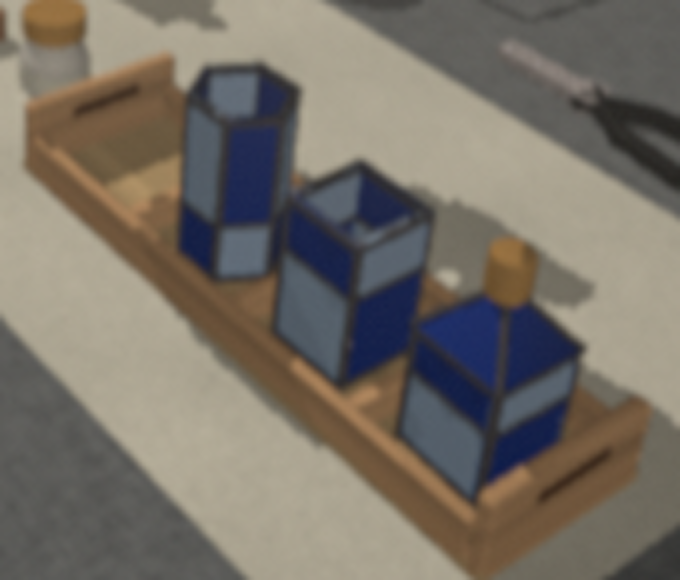

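>>> play_rows(translation=[[-32,0,-1],[-32,0,-1],[-32,0,-1],[-32,0,-2],[-32,0,-2],[-32,0,-3],[-30,0,-3],[-24,0,-3],[-14,0,-2],[-6,0,-2]], turn=[[0,0.013,0],[0,0.013,0],[0,0.013,0],[0,0.013,0],[0,0.013,0],[0,0.013,0],[0,0.013,0],[0,0.013,0],[0,0.013,0],[0,0.013,0]], fingers=[1,1,1,1,1,1,1,1,1,1])

```text
time: 31.1
position: [0.464, 0.3309, 0.1958]
tool_rot: [-1.146, 1.302, -1.302]
ft_force: [-0.4, -0.8, 0.6]
grip_width: 1.002
```

```bash
python3 w.py w18; python3 plan.py .465 .3475 .072 -0.13 1
```

```text
t 31.1 pos [0.464  0.3309 0.1958] yaw -0.1272 tilt 0.0007 F [-0.4 -0.8  0.6] grip 87.2 q [-0.88  0.15  0.24  1.67 -0.04  1.33 -0.76]
t 31.15 pos [0.4638 0.3308 0.1957] yaw -0.128 tilt 0.0007 F [-0.9  0.9 -0.4] grip 86.9 q [-0.88  0.15  0.24  1.67 -0.04  1.33 -0.76]
turn/row [-0.     0.002 -0.001] x 1
('total', array([-16.7, 123.7,  -1. ]))
```

View pics/w18.png

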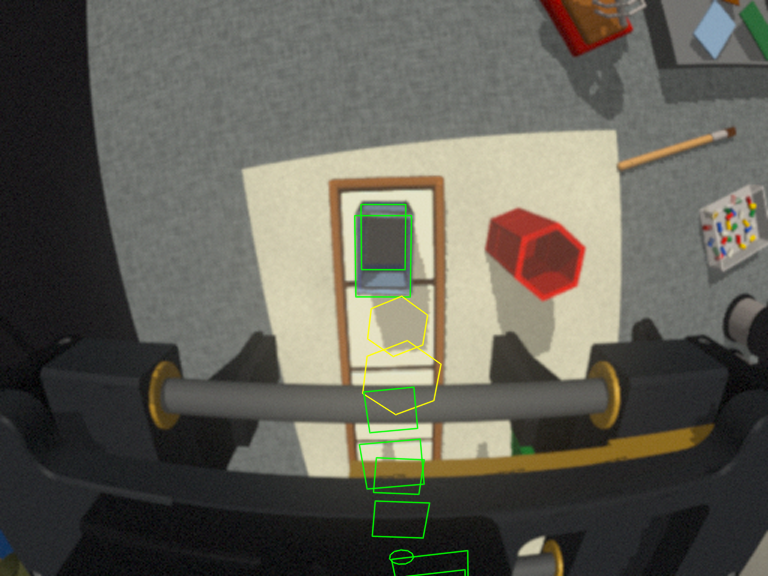

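>>> play_rows(translation=[[-7,0,0],[-8,4,0],[-3,12,0],[0,18,0],[0,21,0],[0,21,0],[0,18,0],[0,14,0],[0,10,0],[0,4,0]], turn=[[0,0,0],[0,0,0],[0,0,0],[0,0,0],[0,0,0],[0,0,0],[0,0,0],[0,0,0],[0,0,0],[0,0,0]], fingers=[1,1,1,1,1,1,1,1,1,1])

```text
time: 31.98
position: [0.4661, 0.3444, 0.071]
tool_rot: [-1.148, 1.305, -1.306]
ft_force: [-0.1, -0.5, 1.0]
grip_width: 0.995
```

>>> play_rows(translation=[[0,0,0],[0,0,0],[0,0,0],[0,0,0],[0,0,0],[0,0,0],[0,0,0],[0,0,0],[0,0,0],[0,0,0]], turn=[[0,0,0],[0,0,0],[0,0,0],[0,0,0],[0,0,0],[0,0,0],[0,0,0],[0,0,0],[0,0,0],[0,0,0]], fingers=[0.6,0.4,0.2,0.1,-0.1,-0.3,-1,-1,-1,-1], grip_force=20)

```text
time: 32.82
position: [0.4669, 0.346, 0.0736]
tool_rot: [-1.145, 1.304, -1.304]
ft_force: [-0.1, -0.5, 0.7]
grip_width: 0.405
```

```bash
python3 w.py w19
```

```text
t 32.82 pos [0.4669 0.346  0.0736] yaw -0.1299 tilt 0.0001 F [-0.1 -0.5  0.7] grip 35.2 q [-0.88  0.27  0.23  1.78 -0.07  1.1  -0.76]
```

View pics/w19.png

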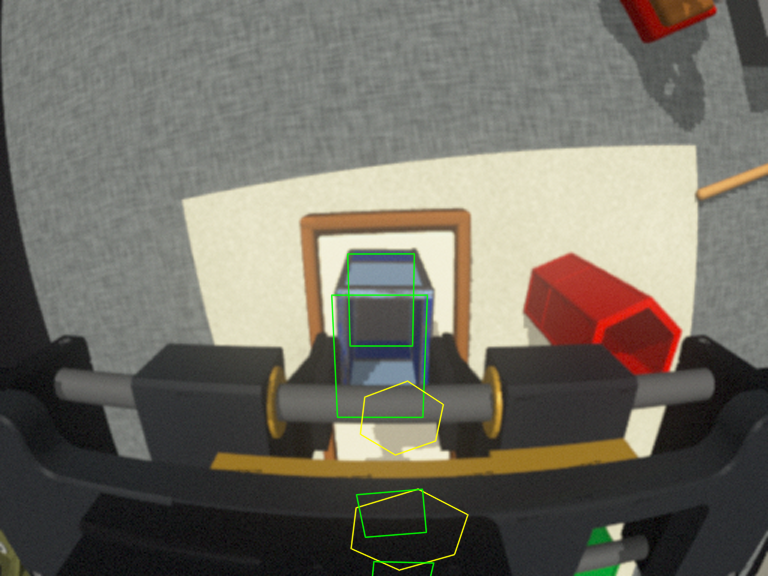

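>>> play_rows(translation=[[0,0,0],[0,-2,0],[0,-4,0],[0,-8,0],[0,-12,0],[0,-14,0],[0,-12,0],[0,-8,0],[0,-4,0],[0,0,0]], turn=[[0,0,0],[0,0,0],[0,0,0],[0,0,0],[0,-0.02,0],[0,-0.03,0],[0,-0.03,0],[0,-0.03,0],[0,-0.02,0],[0,0,0]], fingers=[-1,-1,-1,-1,-1,-1,-1,-1,-1,-1])

```text
time: 33.7
position: [0.4679, 0.3466, 0.1395]
tool_rot: [-1.206, 1.208, -1.208]
ft_force: [-0.1, -0.0, -1.0]
grip_width: 0.406
```

```bash
python3 plan.py .471 -.110 .137 0 1
```

```text
t 33.7 pos [0.4679 0.3466 0.1395] yaw 0.001 tilt 0.0032 F [-0.1 -0.  -1. ] grip 35.3 q [-0.88  0.21  0.22  1.71 -0.05  1.22 -0.64]
turn/row [-0.002  0.001 -0.002] x 1
('total', array([456.6,   1.6,   2.7]))
```

>>> play_rows(translation=[[8,0,0],[16,0,0],[24,0,1],[28,0,0],[28,0,0],[28,0,1],[28,0,0],[28,0,0],[28,0,1],[28,0,0]], turn=[[0,0,0],[0,0,0],[0,0,0],[0,0,0],[0,0,0],[0,0,0],[0,0,0],[0,0,0],[0,0,0],[0,0,0]], fingers=[-1,-1,-1,-1,-1,-1,-1,-1,-1,-1])

```text
time: 34.53
position: [0.4689, 0.0987, 0.1367]
tool_rot: [-1.21, 1.211, -1.21]
ft_force: [0.8, -0.6, -2.2]
grip_width: 0.405
```

>>> play_rows(translation=[[28,0,0],[28,0,0],[28,0,0],[28,0,0],[28,0,0],[24,0,0],[20,0,0],[14,0,0],[10,0,0],[4,0,0]], turn=[[0,0,0],[0,0,0],[0,0,0],[0,0,0],[0,0,0],[0,0,0],[0,0,0],[0,0,0],[0,0,0],[0,0,0]], fingers=[-1,-1,-1,-1,-1,-1,-1,-1,-1,-1])

```text
time: 35.37
position: [0.4686, -0.1125, 0.137]
tool_rot: [-1.208, 1.213, -1.211]
ft_force: [-0.1, -1.2, -1.5]
grip_width: 0.407
```

```bash
python3 w.py w20; python3 plan.py .471 -.110 .0576 0 1
```

```text
t 35.37 pos [ 0.4686 -0.1125  0.137 ] yaw -0.0036 tilt 0.001 F [-0.1 -1.2 -1.5] grip 35.4 q [-0.44 -0.01  0.62  1.96  0.01  1.2   0.17]
t 35.42 pos [ 0.469  -0.1121  0.1371] yaw -0.0031 tilt 0.0008 F [-0.1 -0.5 -2.1] grip 35.1 q [-0.44 -0.01  0.62  1.95  0.01  1.2   0.17]
turn/row [ 0.001 -0.003  0.   ] x 1
('total', array([-2.1, 79.5,  2.1]))
```

View pics/w20.png

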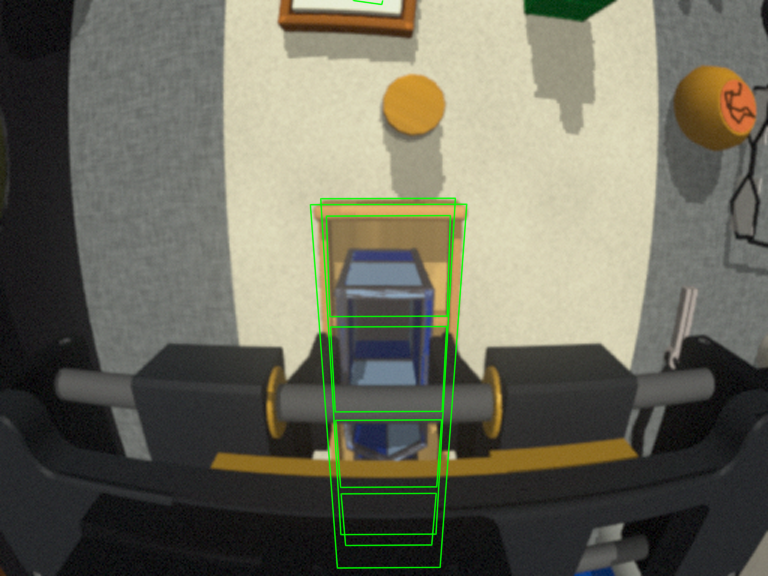

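Clear of the end board and the hex. Lower it.

>>> play_rows(translation=[[0,5,1],[0,10,0],[0,12,0],[0,12,0],[0,12,0],[0,11,0],[0,7,0],[0,4,0],[0,1,0],[0,0,0]], turn=[[0,0,0],[0,0,0],[0,0,0],[0,0,0],[0,0,0],[0,0,0],[0,0,0],[0,0,0],[0,0,0],[0,0,0]], fingers=[-1,-1,-1,-1,-1,-1,-1,-1,-1,-1])

```text
time: 36.25
position: [0.471, -0.1099, 0.0633]
tool_rot: [-1.209, 1.209, -1.209]
ft_force: [0.1, 0.3, -1.3]
grip_width: 0.405
```

>>> play_rows(translation=[[0,1,0],[0,1,0],[0,1,0],[0,1,0],[0,1,0],[0,1,0],[0,0,0],[0,0,0],[0,0,0],[0,0,0]], turn=[[0,0,0],[0,0,0],[0,0,0],[0,0,0],[0,0,0],[0,0,0],[0,0,0],[0,0,0],[0,0,0],[0,0,0]], fingers=[-1,-1,-1,-1,-1,-1,-1,-1,-1,-1])

```text
time: 37.08
position: [0.4711, -0.1101, 0.0575]
tool_rot: [-1.209, 1.209, -1.209]
ft_force: [-0.8, -0.3, -0.7]
grip_width: 0.404
```

>>> play_rows(translation=[[0,1,0],[0,0,0],[0,0,0],[0,0,0],[0,0,0],[0,0,0],[0,0,0],[0,0,0],[0,0,0],[0,0,0]], turn=[[0,0,0],[0,0,0],[0,0,0],[0,0,0],[0,0,0],[0,0,0],[0,0,0],[0,0,0],[0,0,0],[0,0,0]], fingers=[-1,-1,-1,-1,-1,-1,-1,-1,-1,-1])

```text
time: 37.92
position: [0.4712, -0.1101, 0.0574]
tool_rot: [-1.209, 1.209, -1.209]
ft_force: [-3.2, 0.0, 6.9]
grip_width: 0.405
```

>>> play_rows(translation=[[0,0,0],[0,0,0],[0,0,0],[0,0,0],[0,0,0],[0,-3,0],[0,-8,0],[0,-14,0],[0,-20,0],[0,-24,0]], turn=[[0,0,0],[0,0,0],[0,0,0],[0,0,0],[0,0,0],[0,0,0],[0,0,0],[0,0,0],[0,0,0],[0,0,0]], fingers=[0,0.3,0.6,1,1,1,1,1,1,1])

```text
time: 38.75
position: [0.4701, -0.1101, 0.1259]
tool_rot: [-1.211, 1.211, -1.209]
ft_force: [0.8, -0.2, -0.5]
grip_width: 0.99
```

>>> play_rows(translation=[[-4,-24,0],[-10,-24,0],[-18,-20,0],[-24,-12,0],[-28,-6,0],[-28,0,0],[-24,0,0],[-16,0,0],[-8,0,0],[0,0,0]], turn=[[0,0,0],[0,0,0],[0,0,0],[0,0,0],[0,0,0],[0,0,0],[0,0,0],[0,0,0],[0,0,0],[0,0,0]], fingers=[1,1,1,1,1,1,1,1,1,1])

```text
time: 39.58
position: [0.4709, 0.0517, 0.2119]
tool_rot: [-1.21, 1.207, -1.207]
ft_force: [-0.4, 0.4, 0.1]
grip_width: 1.002
```

Run:
```python
from ov import *
from plan import st
st()
c=.471;Y=-.2275
est=dict(obl=(c,Y+.12,0),hex=(c,Y+.04,0),sq=(c,Y-.04,0),roof=(c,Y-.12,0),carry=(.4712,-.2275,0))
for n,(x0,x1,y0,y1),s in [("top",(255,455,170,265),4),("side",(220,410,190,345),4)]:
    im=ctrl.get_image(n);c=cv2.resize(im[y0:y1,x0:x1],None,fx=s,fy=s,interpolation=cv2.INTER_CUBIC);draw(c,n,est,s,np.array([x0,y0]),dict(obl=.008,hex=.008,sq=.008,roof=.008))
    cv2.imwrite(f"pics/{n}21.png",c)
```

```text
t 39.58 pos [0.4709 0.0517 0.2119] yaw 0.0033 tilt 0.0005 F [-0.4  0.4  0.1] grip 87.2 q [-0.61 -0.08  0.42  1.86  0.03  1.35 -0.19]
```

View pics/top21.png

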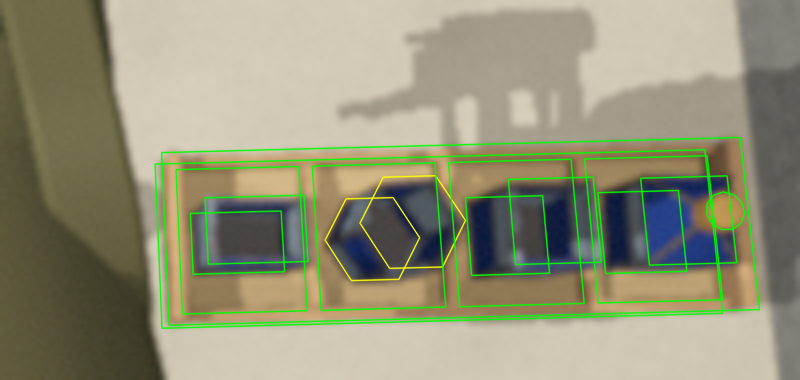

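View pics/side21.png

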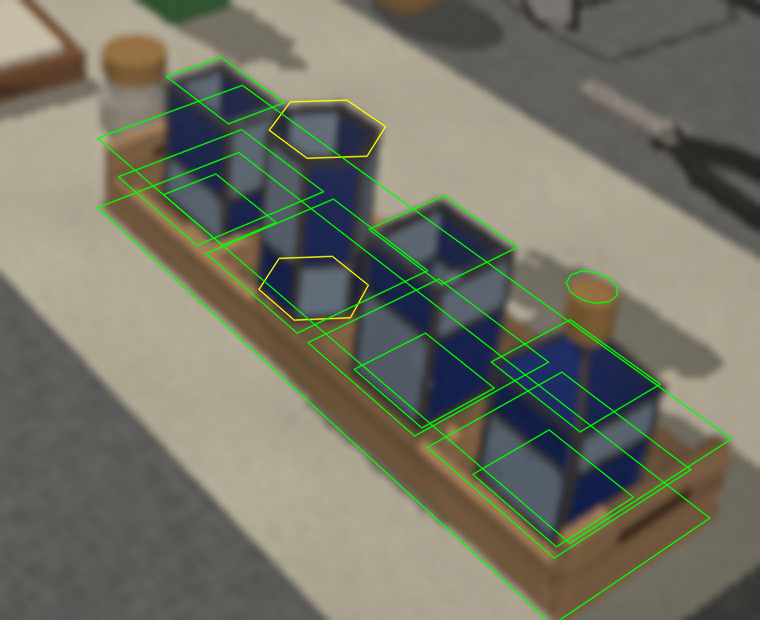

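Run:
```python
from h import *
im=ctrl.get_image("side");p=proj("side",[[.486,-.001,.052]]);print(p)
cv2.imwrite("pics/jar.png",cv2.resize(im[150:260,180:330],None,fx=4,fy=4))
print(ctrl.close_job())
```

```text
[[252.77230885 201.44790277]]
the job is handed in; nothing more can be done
None
```

All four lanterns are in the carrying rack and the job is handed in at about 39.6 s of the 125 s. I moved them one at a time: roofed (lifted by its knob), square, hex, then oblong. Each was lowered until the wrist force showed it resting on the floor, then released. Left to right they now stand oblong, hex, square, roofed, the same order as on the tiles.

**Last checks:**
- **Position:** with the bay-centre outlines drawn over the top and side pictures, all four stand upright and within a few mm of their bay centres.
- **Floor contact:** each lantern met the floor within about 1 mm of the expected height.
- **Flux jar:** it shows no shift in the side picture, and I never went near it below about 85 mm.
- **Arm:** the gripper was open, raised clear of everything and showed no contact force.

**Small disagreements:**
- The rack outline sits about 2–5 mm off in the side view and about 2 mm along the rack in the wrist view, well inside the allowed range.
- The gripper read 17.5 mm on the 20 mm knob, but the hold was secure.

The hand-in gives no verdict.

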